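# Lock the honey jar into its counter rack

## Robot

A 6-joint arm with a two-finger parallel gripper is mounted at the origin on a cart in front of the work surface, level with it; the furniture and walls round the work are solid. World frame = base frame: x ahead of the robot, y to its left, z up, the work surface at z = 0. Lengths are in m, angles in rad, forces in N, time in s.
With the tool pointing down it reaches from about 0.325 to 1 m from the base axis. Payload 5.1 kg.
Tool frame: the origin (TCP) lies at the very end of the fingers, on their centre line; the grasp point (between the pads) lies 19 mm behind it; z points along the fingers, x is the direction in which the jaws open and shut, and the axes are right-handed (so a half turn about z gives the same grasp; the last joint's range is limited). The gripper opens to 85 mm and grips with 20 to 120 N. Pads are 22 mm wide; open, the fingers measure 114 mm over their backs; the gripper's body (76 mm by 85 mm) begins 54 mm behind the grasp point. The pads swing forward as they close: fully open they stand 13 mm farther back than shut.
Start: joints at [1.16, 0.124, 1.65, -0, 1.367, -0.083], TCP at [0.209, 0.615, 0.231] pointing down, gripper open.
Joint ranges: [-2.61, 2.61], [-1.02, 2.33], [0.03, 2.71], [-1.35, 4.49], [0.32, 2.68], [-2.91, 2.91]. Speed limits (rad/s): [2.57, 2.57, 3.14, 3.14, 3.14, 3.14].

## Interface

Orientations are given as a 3x3 rotation matrix whose columns are the frame's x, y, z axes.
In Python, from bench import env gives the robot as it stands. The module is installed in compiled form; this text tells all that it offers.
- The arm moves only by the tool send_rows, never from a script. Its arguments are lists of equal length, an entry for each row: "offset": the shift along the tool's x, y, z normalised to -1 to 1, where 1 is 12 cm, a list of three; "rot": the turn, a rotation vector about the tool's x, y, z normalised to -1 to 1, where 1 is 45 degrees, a list of three. A call has 1 to 8 rows; each row is the pose to reach, as a shift and turn from the pose commanded when the call began, along the tool's axes at that moment; what a row does not reach only later rows make up. A row lasts 1/10 s, in which the tool goes at most 50 mm and 8.59 degrees, less where a joint would pass 70% of its speed; a pose out of reach is approached as far as the arm can. A call with a number of a shift or a turn outside -1 to 1 is refused whole. A call with a gripper value outside its range is refused whole. "gripper" is the opening in per cent of the stroke, from 0 (shut) to 100 (fully open), set as the call begins (left out, the last holds). The fingers move at their own pace and stop on an object; the grip force is fixed at half the most. Time passes only in rows, so rows that repeat a pose let the fingers close. It gives the time, the measured TCP pose, the force and the opening at its end, in the units of the state.
- env.read_state(): the state, without advancing time (a new reading comes with each control period).
- env.capture(name): name is "scene" or "side" or "wrist"; returns a dict with "img" (480x640x3 uint8, red, green, blue), "fx", "fy", "cx", "cy" (pixels), "k1" (the pictures are not rectified: a ray, as slopes to the right and down, at radius r is drawn at 1 + k1 r^2 times it, then the intrinsics apply), "cam_to_world" (4x4, takes a point from camera to world coordinates); the wrist camera has in their place "mount" (4x4, takes a point from camera to tool coordinates, whose origin is the TCP and whose axes are the tool frame's). Camera axes: x right, y down, z forward; pixel columns grow to the right and rows downward; lengths in m; the calibration is good to about 2 mm. A picture is of the moment at which its call begins: read the wrist's pose just before it. There is no depth.
- env.close_job(): hands the job in, once; it reports no verdict.
Trained networks look in a picture, given as the dict that the camera call returned (one of the last four; its "shot" number tells which), for a name from the list of things; names that differ only in an ending like _2 or _b are one class to them, and where a whole thing is asked for, a point or a joint stands for the part that bears it (a point fixed in the world has none). Each returns a list of dicts, best first, with "conf" (0 to 1); they miss things now and then, are a little off and sometimes report something else, mostly with a low value. They report only what shows in the picture. A call takes as long as a camera call.
- env.look_for(picture, name): "point" ([x, y, z] in m, in world coordinates, good to about 4 mm: the middle of the surface that is visible of it).
- env.tip_of(picture, name): "point" ([x, y, z] in m, in world coordinates, good to about 4 mm: a listed point, or the origin of a listed thing).
The state is a dict: "time": time; "q": joint angles; "joint_vel": joint speeds; "effort": joint torques, N m; "tcp_pos": TCP position; "tool_rot": TCP orientation; "force": force on the tool from outside, world axes, zero at the start; "wrist_torque": the same for the moment, N m; "grip_width": opening from 0.0 (shut) to 1.0 (fully open).
Only numpy, scipy, OpenCV 4.12 (cv2) and the standard library are available. Lean on these libraries where they do the work, as an engineer would, in place of code of your own. Each camera call takes 0.05 s, during which the arm holds its last target.

## Task

Stand the honey jar upright on the cork pad in the wooden rack, under the roof, turning the rack's steel locking bar out of the way first if it bars the mouth. Then turn the bar shut across the front of the jar: it climbs its cam and must drop fully into the low notch. Leave the other jars and the shaker standing where they are, on the board and on the roof, and let go of everything.

Things in the scene. Friction and masses are not known exactly. Their poses are not given: they have to be found in the camera images.
- rack: Fixed wooden rack, C-shaped seen from the side, open at the front and both sides, left or right in the work area. Origin: at table level under the centre of its cork pad; x to the back, y to the left seen from the robot (yaw within 0.15 rad of 0), z up. Base 12 mm thick, x -90 to +54 mm, y +-95 mm. Back wall from x = +42 mm.
- pad (a point): Centre of the round cork pad (72 mm, flush with the base's top) on which the honey jar shall stand, 12 mm over the table.
- roof_edge (a point): Middle of the lower front edge of the rack's roof, 195 mm over the table. The roof runs from here 64 mm to the back and 95 mm to each side, 12 mm thick. It stops a tool that points straight down over the pad: lean the tool 30 to 45 degrees back towards the open front (-x of the rack).
- pivot (a point): Top of the upright steel pivot of the locking bar, 92 mm over the table, at rack x = -52, y = +60 mm. Round its foot is the steel cam collar, 34 mm in radius and up to 52 mm high.
- bar (a joint): Angle of the locking bar about its upright pivot, rad, -0.06 to 1.7. 0 = shut, pointing to -y of the rack, across the mouth; 1.57 = pointing to -x, out to the front (it opens clockwise seen from above). At angle t the handle is at rack x = -52 - 115 sin t, y = 60 - 115 cos t mm. Starts at 0.4 to 1.6; the mouth is free for the jar from about 1.4.
- bar_lift (a joint): Height of the bar above its notch, m: 0 in the notch (locked); about 0.004 at bar angles over 1.35; rising along the cam between 1.35 and 0.80 rad to 0.012, level to about 0.3 rad, then dropping to 0 near angle 0. Its weight and a soft spring press it down with 3 to 5 N, so it may run down the ramp by itself; 1 to 3 N at the handle turn it. It can be lifted up to 0.018.
- bar_knob (a point): Upper part of the round upright black handle at the bar's free end: 24 mm diameter, 84 mm tall, its top 25 mm above this point; 125 mm over the table in the notch, higher by bar_lift. The bar below is 10 mm wide, 14 mm high, its top 57 mm below this point. Push the handle sideways or pinch it; a firm pinch keeps the bar from rising or dropping.
- honey_mid (a point): Honey jar with the red lid, the task's jar: 58 to 62 mm across, 86 mm tall, about 0.36 kg; the point is its centre, 43 mm over its foot. It stands upright on the wooden board in one of three places.
- jam_mid (a point): Jam jar (bystander), bulging, pale lid, 62 mm across, 99 mm tall; centre, 50 mm over its foot. On the rack's roof.
- shaker_mid (a point): Salt shaker (bystander), 44 mm across, 90 mm tall; centre, 45 mm over its foot. On the board.
- cocoa_mid (a point): Spice jar with a dark cap (bystander), 44 mm across, 96 mm tall; centre, 48 mm over its foot. On the board.
- spice_mid (a point): Slimmer, taller spice jar with a dark cap (bystander), 41 mm across, 105 mm tall; centre, 52 mm over its foot. On the rack's roof.
- board: Fixed wooden board, 175 x 180 mm, 12 mm thick, on which the honey jar, a spice jar and the shaker stand; it spans x -112 to +63 mm, y +-90 mm from its origin (at table level).
- plate_ring: Fixed covered plate in front of the work area: clear upright dome, 98 mm radius and 120 mm high about the origin, with a knob on top up to about 160 mm.
- plate_blue: Fixed covered plate, as plate_ring, dome radius 105 mm.
- plate_grey: Fixed covered plate, as plate_ring, dome radius about 100 mm.
- jar_oat: Fixed tall lidded glass jar, 80 mm radius, 240 mm high with its knob.

How it is judged:
On the way:
1. the honey jar stands released and upright on the cork pad under the roof (x of honey_mid in the frame of rack between -0.018 and 0.018 m and y of honey_mid in the frame of rack between -0.018 and 0.018 m and z of honey_mid in the frame of rack between 0.049 and 0.061 m and angle between honey_mid's own z axis and vertical below 0.1 rad and contact force between the fingers and honey below 0.3 N and linear speed of honey below 0.03 m/s), for 0.2 s.
At the end, for the whole second after the job is handed in: The honey jar stands at rest and upright (within 6 degrees) on the rack's base within 18 mm of the pad's centre in x and in y of the rack, and the bar is shut (-0.10 to 0.12 rad) and has dropped to less than 3 mm above its notch (x of honey_mid in the frame of rack between -0.018 and 0.018 m and y of honey_mid in the frame of rack between -0.018 and 0.018 m and z of honey_mid in the frame of rack between 0.049 and 0.061 m and angle between honey_mid's own z axis and vertical below 0.1 rad and value of joint bar between -0.1 and 0.12 rad and value of joint bar_lift below 0.003 m and linear speed of honey below 0.02 m/s); the robot touches nothing.
It fails at once if the jam jar is shifted by more than 30 mm or tipped by more than 20 degrees (distance of jam_mid from where it was at the start of the episode above 0.03 m or angle between jam_mid's own z axis and vertical above 0.35 rad).
It fails at once if the salt shaker is shifted by more than 30 mm or tipped by more than 20 degrees (distance of shaker_mid from where it was at the start of the episode above 0.03 m or angle between shaker_mid's own z axis and vertical above 0.35 rad).
It fails at once if the dark-capped short spice jar is shifted by more than 30 mm or tipped by more than 20 degrees (distance of cocoa_mid from where it was at the start of the episode above 0.03 m or angle between cocoa_mid's own z axis and vertical above 0.35 rad).
It fails at once if the dark-capped tall spice jar is shifted by more than 30 mm or tipped by more than 20 degrees (distance of spice_mid from where it was at the start of the episode above 0.03 m or angle between spice_mid's own z axis and vertical above 0.35 rad).
It fails at once if the honey jar is tipped by more than 45 degrees (angle between honey_mid's own z axis and vertical above 0.78 rad).
It also fails if it takes over 72 s, if anything falls off the work surface, if the arm or the gripper's body presses on something with over 40 N, if the wrist force passes 120 N, or if a joint passes its speed limit or range.

## Working session

There is one attempt and no reset: what is moved stays moved. The work goes in short steps, Python scripts to look and compute and a tool call to move; the robot and the scene stay as the last step left them, time stands still between calls to the robot, and variables do not carry over. Pictures are saved under pics/ and viewed, and the job is handed in when it is done.

Besides the shell and the picture viewer there is one more tool, called in YAML: its name, and indented under it one key for each argument. send_rows: Moves the arm, as the interface text tells. Scaled input: -1 to 1 covers 12 cm each way for a shift and 45 degrees each way for a turn. Its arguments: {"type":"object","properties":{"offset":{"type":"array"},"rot":{"type":"array"},"gripper":{"type":"number"}},"required":["offset","rot"]}

```bash
mkdir -p pics; cat > h.py <<'E'
import numpy as np, cv2
from bench import env
def snap(n,f):
    c=env.capture(n); cv2.imwrite(f'pics/{f}.png',c['img'][:,:,::-1]); return c
E
python3 - <<'E'
from h import *
s=env.read_state(); print(s['time'],s['tcp_pos'],s['tool_rot'],s['force'],s['grip_width'])
names=['rack','pad','roof_edge','pivot','bar_knob','honey_mid','jam_mid','shaker_mid','cocoa_mid','spice_mid','board','plate_ring','plate_blue','plate_grey','jar_oat']
for cam in ['scene','side']:
    c=snap(cam,cam+'0')
    print(cam,c['cam_to_world'][:3,3])
    for n in names:
        r=env.tip_of(c,n)
        print(n,[(np.round(d['point'],3).tolist(),round(d['conf'],2)) for d in r[:3]])
print(env.read_state()['time'])
E
```

```text
0.0 [0.20903993 0.61480904 0.23003065] [[ 3.21994408e-01  9.46741157e-01 -8.84392187e-04]
 [ 9.46739156e-01 -3.21995556e-01 -1.95769388e-03]
 [-2.13819972e-03 -2.06922232e-04 -9.99997693e-01]] [-0.19396807  0.13103127  0.09687574] 0.9938657644973832
scene [0.0110275  0.59900423 1.22381897]
rack [([0.65, 0.256, 0.001], 0.82)]
pad [([0.6, 0.312, 0.093], 0.7), ([0.654, 0.256, 0.012], 0.59)]
roof_edge [([0.638, 0.256, 0.191], 0.74)]
pivot [([0.595, 0.314, 0.093], 0.91)]
bar_knob [([0.482, 0.293, 0.135], 0.72)]
honey_mid [([0.588, -0.041, 0.054], 0.86)]
jam_mid [([0.67, 0.302, 0.255], 0.8)]
shaker_mid [([0.686, -0.03, 0.056], 0.93)]
cocoa_mid [([0.633, 0.055, 0.056], 0.8), ([0.6, 0.314, 0.088], 0.31)]
spice_mid [([0.678, 0.185, 0.26], 0.81), ([0.652, 0.254, 0.014], 0.61)]
board [([0.657, 0.012, -0.003], 0.8), ([0.65, 0.258, -0.003], 0.42)]
plate_ring []
plate_blue []
plate_grey []
jar_oat []
side [ 0.20709199 -0.62318692  0.98462967]
rack [([0.652, 0.255, 0.002], 0.55)]
pad [([0.649, 0.261, 0.016], 0.84)]
roof_edge [([0.643, 0.253, 0.197], 0.72)]
pivot [([0.602, 0.31, 0.091], 0.95)]
bar_knob [([0.486, 0.294, 0.129], 0.98)]
honey_mid [([0.587, -0.038, 0.052], 0.73)]
jam_mid [([0.664, 0.3, 0.258], 0.87)]
shaker_mid [([0.685, -0.028, 0.057], 0.91)]
cocoa_mid [([0.632, 0.052, 0.062], 0.62)]
spice_mid [([0.676, 0.188, 0.262], 0.97)]
board [([0.653, 0.007, 0.0], 0.9), ([0.487, 0.292, 0.127], 0.67)]
plate_ring []
plate_blue []
plate_grey []
jar_oat []
1.6
```

View pictures.

View pics/scene0.png

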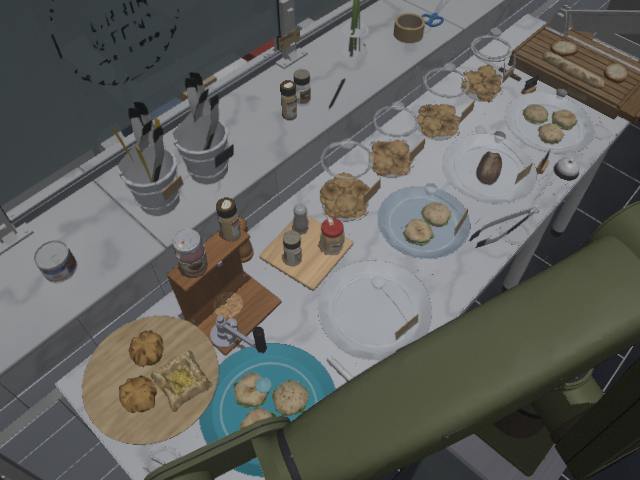

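View pics/side0.png

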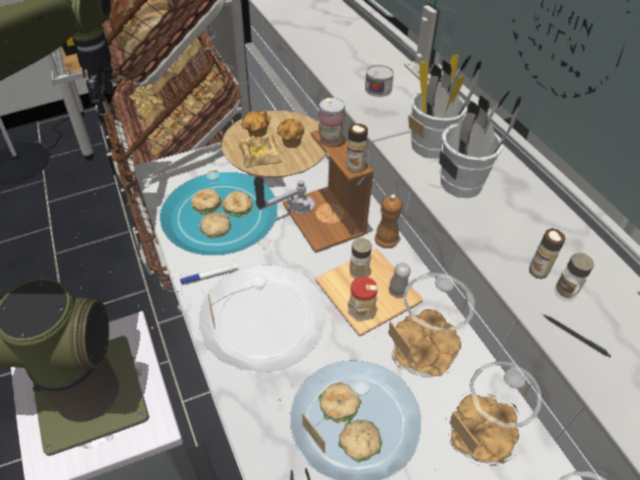

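```bash
cat >> h.py <<'E'
def pix2plane(c,u,v,z):
    x=(u-c['cx'])/c['fx'];y=(v-c['cy'])/c['fy']
    K=np.array([[c['fx'],0,c['cx']],[0,c['fy'],c['cy']],[0,0,1.]])
    p=cv2.undistortPoints(np.array([[[u,v]]],float),K,np.array([c['k1'],0,0,0,0.])).ravel()
    T=np.array(c['cam_to_world']); d=T[:3,:3]@np.array([p[0],p[1],1]); o=T[:3,3]
    return o+d*(z-o[2])/d[2]
E
python3 - <<'E'
from h import *
a=env.capture('scene');b=env.capture('side');w=env.capture('wrist')
print(np.round(w['mount'],3).tolist(), a['k1'])
for l,c,u,v,z in [('teal',a,268,408,.0),('teal',b,218,212,.0),('tealknob',a,263,384,.15),('tealknob',b,213,176,.15),('white',a,375,310,0),('white',b,262,316,0),('whknob',a,378,282,.15),('whknob',b,258,283,.15),('blue',a,424,222,0),('croiss',a,345,200,0),('croissk',a,345,160,.15),('pepper',b,386,240,0),('pepper',a,243,256,0.02),
 ('pad',a,229,305,.012),('baseL',b,325,245,.012)]:
    print(l,np.round(pix2plane(c,u,v,z),3))
E
```

```text
[[1.0, -0.0, -0.0, 0.0], [0.0, 0.946, 0.323, -0.084], [0.0, -0.323, 0.946, -0.143], [0.0, 0.0, 0.0, 1.0]] -0.07883997980525097
teal [0.398 0.364 0.   ]
teal [ 0.397  0.387 -0.   ]
tealknob [0.393 0.366 0.15 ]
tealknob [0.393 0.353 0.15 ]
white [0.386 0.018 0.   ]
white [0.388 0.04  0.   ]
whknob [0.381 0.031 0.15 ]
whknob [0.381 0.014 0.15 ]
blue [ 0.464 -0.279  0.   ]
croiss [ 0.672 -0.19   0.   ]
croissk [ 0.681 -0.193  0.15 ]
pepper [0.746 0.128 0.   ]
pepper [0.726 0.139 0.02 ]
pad [0.648 0.255 0.012]
baseL [0.596 0.163 0.012]
```

```bash
cat >> h.py <<'E'
from scipy.spatial.transform import Rotation as Ro
def Rt(yaw,lean):
    p,a=np.radians(yaw),np.radians(lean); f=np.array([np.cos(p),np.sin(p),0]);u=np.array([0,0,1.])
    return np.column_stack([[-np.sin(p),np.cos(p),0],np.cos(a)*f+np.sin(a)*u,np.sin(a)*f-np.cos(a)*u])
def grasp2tcp(g,R,d=.019): return np.array(g)+d*R[:,2]
def rel(p,R,p0=None,R0=None):
    s=env.read_state()
    if p0 is None: p0,R0=s['tcp_pos'],np.array(s['tool_rot'])
    o=R0.T@(np.array(p)-p0)/.12; r=Ro.from_matrix(R0.T@R).as_rotvec()/np.radians(45)
    return np.round(o,3),np.round(r,3)
def plan(wps):
    """wps list of (pos,R): print rel of each from previous"""
    p0=R0=None
    for p,R in wps:
        o,r=rel(p,R,p0,R0); print('off',o.tolist(),'rot',r.tolist()); p0,R0=np.array(p),R
def st():
    s=env.read_state(); print('t',round(s['time'],2),'tcp',np.round(s['tcp_pos'],4).tolist(),'z',np.round(np.array(s['tool_rot'])[:,2],3).tolist(),'x',np.round(np.array(s['tool_rot'])[:,0],3).tolist(),'F',np.round(s['force'],1).tolist(),'g',round(s['grip_width'],3)); return s
E
python3 - <<'E'
from h import *
plan([([.26,.53,.32],Rt(0,0)),([.33,.41,.33],Rt(10,15)),([.38,.30,.33],Rt(20,30)),([.41,.19,.33],Rt(25,37)),([.43,.08,.32],Rt(25,37)),([.48,-.03,.24],Rt(25,37))])
R=Rt(25,37); print(grasp2tcp([.588,-.039,.064],R), grasp2tcp([.588,-.039,.064],R)-.13*R[:,2])
E
```

```text
off [-0.537, 0.629, -0.739] rot [-0.0, -0.0, -0.417]
off [-1.0, 0.583, -0.083] rot [-0.332, 0.029, -0.221]
off [-0.975, 0.243, 0.065] rot [-0.332, 0.085, -0.206]
off [-0.947, -0.068, -0.039] rot [-0.155, 0.061, -0.093]
off [-0.901, -0.239, -0.076] rot [0.0, 0.0, 0.0]
off [-1.007, -0.409, 0.527] rot [0.0, 0.0, 0.0]
[ 0.59836316 -0.03416758  0.04882593] [ 0.52745731 -0.06723152  0.15264854]
```

send_rows:
  offset:
    - [-0.2, 0.2, -0.4]
    - [-0.4, 0.45, -0.74]
    - [-0.54, 0.63, -0.74]
    - [-0.54, 0.63, -0.74]
  rot:
    - [0, 0, -0.15]
    - [0, 0, -0.3]
    - [0, 0, -0.417]
    - [0, 0, -0.417]
  gripper: 100

```text
time: 2.15
tcp_pos: [0.2625, 0.5284, 0.3245]
tool_rot: [[0.002, 1.0, 0.004], [1.0, -0.002, 0.005], [0.005, 0.004, -1.0]]
force: [-0.7, 0.7, -0.3]
grip_width: 1.004
```

send_rows:
  offset:
    - [-0.33, 0.2, -0.03]
    - [-0.66, 0.4, -0.06]
    - [-1, 0.58, -0.08]
    - [-1, 0.58, -0.08]
  rot:
    - [-0.11, 0.01, -0.07]
    - [-0.22, 0.02, -0.14]
    - [-0.332, 0.029, -0.221]
    - [-0.332, 0.029, -0.221]

```text
time: 2.55
tcp_pos: [0.3293, 0.4062, 0.3287]
tool_rot: [[-0.171, 0.952, 0.256], [0.985, 0.166, 0.043], [-0.001, 0.259, -0.966]]
force: [-0.6, -0.1, 0.4]
grip_width: 0.997
```

send_rows:
  offset:
    - [-0.33, 0.08, 0.02]
    - [-0.66, 0.16, 0.04]
    - [-0.975, 0.24, 0.065]
    - [-0.975, 0.24, 0.065]
  rot:
    - [-0.11, 0.028, -0.07]
    - [-0.22, 0.056, -0.14]
    - [-0.332, 0.085, -0.206]
    - [-0.332, 0.085, -0.206]

```text
time: 2.95
tcp_pos: [0.3789, 0.2962, 0.3273]
tool_rot: [[-0.337, 0.816, 0.469], [0.941, 0.293, 0.168], [-0.0, 0.499, -0.867]]
force: [0.3, 1.1, -0.1]
grip_width: 1.0
```

send_rows:
  offset:
    - [-0.32, -0.02, -0.01]
    - [-0.64, -0.04, -0.03]
    - [-0.947, -0.068, -0.039]
    - [-0.947, -0.068, -0.039]
  rot:
    - [-0.05, 0.02, -0.03]
    - [-0.1, 0.04, -0.06]
    - [-0.155, 0.061, -0.093]
    - [-0.155, 0.061, -0.093]

```text
time: 3.35
tcp_pos: [0.4108, 0.185, 0.3292]
tool_rot: [[-0.413, 0.728, 0.547], [0.911, 0.33, 0.248], [0.0, 0.601, -0.799]]
force: [0.1, 0.8, 0.4]
grip_width: 0.998
```

send_rows:
  offset:
    - [-0.3, -0.08, -0.02]
    - [-0.6, -0.16, -0.05]
    - [-0.9, -0.24, -0.076]
    - [-0.9, -0.24, -0.076]
  rot:
    - [0, 0, 0]
    - [0, 0, 0]
    - [0, 0, 0]
    - [0, 0, 0]

```text
time: 3.75
tcp_pos: [0.4301, 0.0762, 0.3192]
tool_rot: [[-0.414, 0.729, 0.545], [0.91, 0.331, 0.249], [0.002, 0.599, -0.801]]
force: [0.2, 0.0, -0.8]
grip_width: 0.999
```

```bash
python3 - <<'E'
from h import *
R=Rt(25,37)
plan([([.46,-.03,.26],R),([.50,-.08,.193],R)])
E
```

```text
off [-0.909, -0.407, 0.31] rot [-0.004, 0.005, -0.01]
off [-0.519, -0.235, 0.522] rot [0.0, 0.0, 0.0]
```

send_rows:
  offset:
    - [-0.3, -0.14, 0.1]
    - [-0.6, -0.27, 0.2]
    - [-0.91, -0.41, 0.31]
    - [-0.91, -0.41, 0.31]
  rot:
    - [0, 0, 0]
    - [0, 0, 0]
    - [0, 0, 0]
    - [0, 0, 0]

```text
time: 4.15
tcp_pos: [0.4598, -0.0274, 0.2564]
tool_rot: [[-0.419, 0.73, 0.539], [0.908, 0.333, 0.255], [0.007, 0.596, -0.803]]
force: [-0.6, -0.2, -0.5]
grip_width: 1.001
```

send_rows:
  offset:
    - [-0.26, -0.12, 0.26]
    - [-0.52, -0.23, 0.52]
    - [-0.52, -0.23, 0.52]
    - [-0.52, -0.23, 0.52]
  rot:
    - [0, 0, 0]
    - [0, 0, 0]
    - [0, 0, 0]
    - [0, 0, 0]

```text
time: 4.55
tcp_pos: [0.5006, -0.0744, 0.193]
tool_rot: [[-0.425, 0.726, 0.541], [0.905, 0.338, 0.258], [0.004, 0.599, -0.8]]
force: [0.3, 0.6, 1.5]
grip_width: 0.999
```

```bash
python3 - <<'E'
from h import *
st(); c=snap('wrist','w1')
for n in ['honey_mid','cocoa_mid','shaker_mid']: print(n,[(np.round(d['point'],3).tolist(),round(d['conf'],2)) for d in env.tip_of(c,n)[:2]])
R=Rt(25,37); p=grasp2tcp([.588,-.039,.064],R)
plan([(p-.08*R[:,2],R),(p,R)])
E
```

```text
t 4.55 tcp [0.5006, -0.0744, 0.193] z [0.541, 0.258, -0.8] x [-0.425, 0.905, 0.004] F [0.3, 0.6, 1.5] g 0.999
honey_mid []
cocoa_mid [([0.629, 0.053, 0.062], 0.78)]
shaker_mid [([0.686, -0.028, 0.057], 0.92)]
off [-0.029, -0.04, 0.848] rot [0.002, 0.003, 0.005]
off [-0.0, 0.0, 0.667] rot [0.0, 0.0, 0.0]
```

View pics/w1.png

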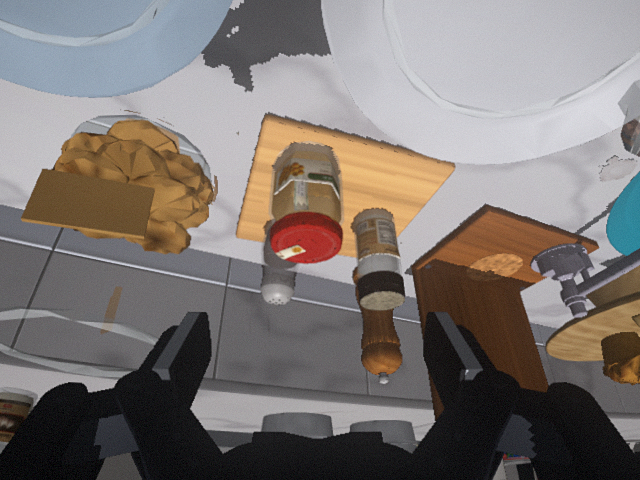

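```bash
cat >> h.py <<'E'
def proj(c,P,s):
    T=np.eye(4);T[:3,:3]=s['tool_rot'];T[:3,3]=s['tcp_pos']
    M=T@np.array(c['mount']) if 'mount' in c else np.array(c['cam_to_world'])
    q=np.linalg.inv(M)@np.r_[P,1]; x,y=q[0]/q[2],q[1]/q[2]; k=1+c['k1']*(x*x+y*y)
    return round(c['fx']*x*k+c['cx'],1),round(c['fy']*y*k+c['cy'],1)
E
python3 - <<'E'
from h import *
s=env.read_state(); c=env.capture('wrist')
for z in (.012,.055,.098): print(proj(c,[.588,-.039,z],s))
print(proj(c,[.588-.0042,-.039+.009,.055],s))
E
```

```text
(np.float64(313.0), np.float64(163.7))
(np.float64(312.6), np.float64(200.1))
(np.float64(312.0), np.float64(242.7))
(np.float64(324.3), np.float64(200.2))
```

send_rows:
  offset:
    - [-0.03, -0.02, 0.3]
    - [-0.05, -0.04, 0.6]
    - [-0.05, -0.04, 0.85]
    - [-0.05, -0.04, 0.85]
  rot:
    - [0, 0, 0]
    - [0, 0, 0]
    - [0, 0, 0]
    - [0, 0, 0]

```text
time: 5.2
tcp_pos: [0.5538, -0.0557, 0.1072]
tool_rot: [[-0.424, 0.726, 0.541], [0.906, 0.338, 0.256], [0.003, 0.598, -0.801]]
force: [-0.5, 0.1, -0.6]
grip_width: 1.002
```

```bash
python3 - <<'E'
from h import *
s=st(); c=snap('wrist','w2')
for z in (.012,.055,.098): print(proj(c,[.589,-.041,z],s))
R=Rt(25,37); p=grasp2tcp([.589,-.041,.064],R)
plan([(p,R)])
E
```

```text
t 5.2 tcp [0.5538, -0.0557, 0.1072] z [0.541, 0.256, -0.801] x [-0.424, 0.906, 0.003] F [-0.5, 0.1, -0.6] g 1.002
(np.float64(313.4), np.float64(200.7))
(np.float64(313.3), np.float64(256.9))
(np.float64(313.1), np.float64(326.5))
off [-0.006, 0.028, 0.649] rot [-0.003, -0.002, 0.001]
```

View pics/w2.png

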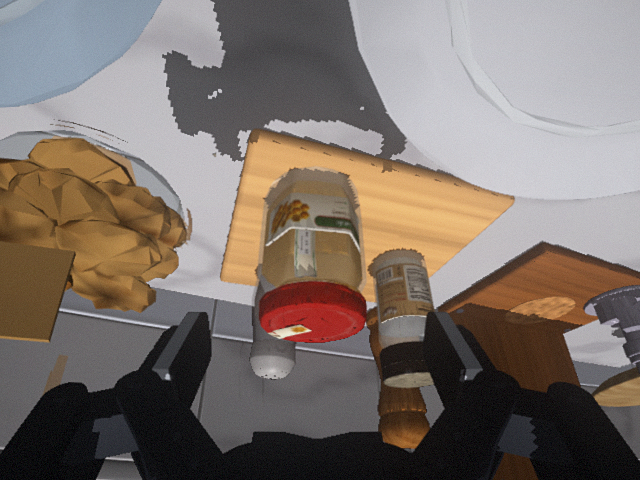

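send_rows:
  offset:
    - [-0.006, 0.01, 0.2]
    - [-0.006, 0.02, 0.4]
    - [-0.006, 0.028, 0.55]
    - [-0.006, 0.028, 0.65]
    - [-0.006, 0.028, 0.65]
  rot:
    - [0, 0, 0]
    - [0, 0, 0]
    - [0, 0, 0]
    - [0, 0, 0]
    - [0, 0, 0]

```text
time: 5.75
tcp_pos: [0.6024, -0.0314, 0.0583]
tool_rot: [[-0.414, 0.736, 0.536], [0.91, 0.335, 0.242], [-0.002, 0.588, -0.809]]
force: [-0.4, -0.4, -0.1]
grip_width: 0.999
```

send_rows:
  offset:
    - [0, 0, 0]
    - [0, 0, 0]
    - [0, 0, 0]
    - [0, 0, 0]
    - [0, 0, 0]
    - [0, 0, 0]
    - [0, 0, 0]
    - [0, 0, 0]
  rot:
    - [0, 0, 0]
    - [0, 0, 0]
    - [0, 0, 0]
    - [0, 0, 0]
    - [0, 0, 0]
    - [0, 0, 0]
    - [0, 0, 0]
    - [0, 0, 0]
  gripper: 50

```text
time: 6.55
tcp_pos: [0.6028, -0.0322, 0.0599]
tool_rot: [[-0.412, 0.735, 0.538], [0.911, 0.334, 0.241], [-0.002, 0.589, -0.808]]
force: [-5.1, -0.6, 7.7]
grip_width: 0.666
```

```bash
python3 - <<'E'
from h import *
st();c=snap('wrist','w3')
E
```

```text
t 6.55 tcp [0.6028, -0.0322, 0.0599] z [0.538, 0.241, -0.808] x [-0.412, 0.911, -0.002] F [-5.1, -0.6, 7.7] g 0.666
```

View pics/w3.png

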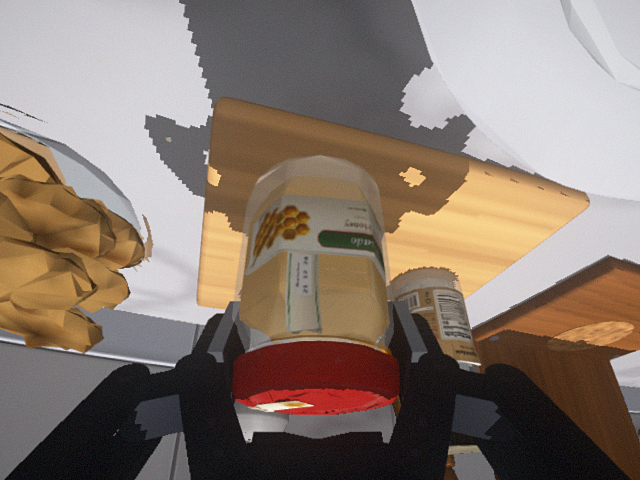

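```bash
python3 - <<'E'
from h import *
s=env.read_state();print(np.round(s['q'],3),np.round(s['effort'],1),np.round(s['wrist_torque'],2),s['force'])
E
```

```text
[-0.329 -0.023  2.218  0.784  0.606 -2.908] [  0.6 -25.5 -28.5   0.8  -0.8  -0. ] [0.19 0.3  0.22] [-4.97082106 -1.30261529  8.42768336]
```

```bash
python3 - <<'E'
from h import *
R=Rt(17,37); p=grasp2tcp([.589,-.041,.066],R)
print(p,p+R@np.array([0,-.084,-.143]))
plan([(p,R)])
E
```

```text
[ 0.59993485 -0.03765688  0.05082593] [ 0.45348163 -0.08243212  0.11447834]
off [-0.031, -0.077, 0.037] rot [-0.02, -0.095, 0.133]
```

send_rows:
  offset:
    - [0, 0, 0]
    - [0, 0, 0]
    - [0, 0, 0]
    - [0, 0, 0]
    - [0, 0, 0]
  rot:
    - [0, 0, 0]
    - [0, 0, 0]
    - [0, 0, 0]
    - [0, 0, 0]
    - [0, 0, 0]
  gripper: 100

```text
time: 7.1
tcp_pos: [0.6016, -0.0314, 0.0569]
tool_rot: [[-0.413, 0.738, 0.534], [0.911, 0.335, 0.242], [-0.0, 0.586, -0.81]]
force: [-0.0, 0.1, -0.5]
grip_width: 1.001
```

send_rows:
  offset:
    - [-0.01, -0.04, -0.05]
    - [-0.03, -0.077, -0.1]
    - [-0.03, -0.077, -0.1]
    - [-0.03, -0.077, -0.1]
  rot:
    - [-0.01, -0.05, 0.07]
    - [-0.02, -0.095, 0.133]
    - [-0.02, -0.095, 0.133]
    - [-0.02, -0.095, 0.133]

```text
time: 7.5
tcp_pos: [0.59, -0.0406, 0.0614]
tool_rot: [[-0.294, 0.765, 0.572], [0.956, 0.235, 0.177], [0.001, 0.599, -0.801]]
force: [0.7, 0.3, -0.5]
grip_width: 1.001
```

```bash
python3 - <<'E'
from h import *
s=st();print(np.round(s['q'],3))
c=snap('wrist','w4')
R=Rt(17,37); p=grasp2tcp([.589,-.041,.066],R)
plan([(p,R)])
for z in (.012,.055,.098): print(proj(c,[.589,-.041,z],s))
E
```

```text
t 7.5 tcp [0.59, -0.0406, 0.0614] z [0.572, 0.177, -0.801] x [-0.294, 0.956, 0.001] F [0.7, 0.3, -0.5] g 1.001
[-0.326 -0.077  2.271  0.764  0.532 -2.783]
off [0.001, 0.014, 0.122] rot [-0.004, -0.002, 0.001]
(np.float64(316.0), np.float64(220.5))
(np.float64(316.0), np.float64(299.4))
(np.float64(316.0), np.float64(403.4))
```

View pics/w4.png

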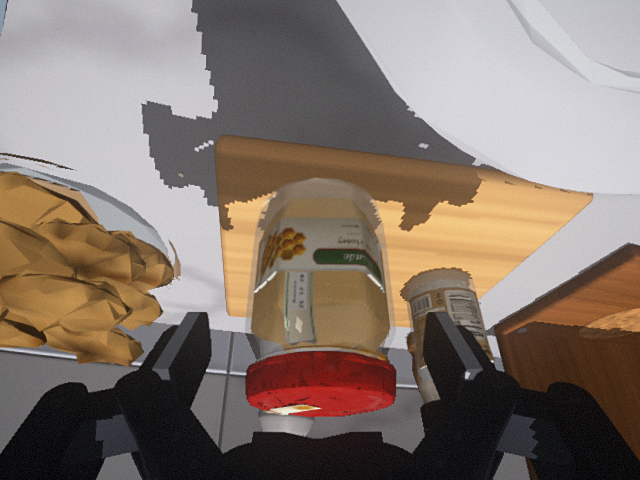

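send_rows:
  offset:
    - [0.01, 0.01, 0.08]
    - [0.02, 0.014, 0.17]
    - [0.02, 0.014, 0.17]
  rot:
    - [0, 0, 0]
    - [0, 0, 0]
    - [0, 0, 0]

```text
time: 7.85
tcp_pos: [0.6021, -0.0337, 0.0442]
tool_rot: [[-0.294, 0.767, 0.57], [0.956, 0.234, 0.178], [0.003, 0.597, -0.802]]
force: [-0.7, -0.2, 0.1]
grip_width: 0.996
```

send_rows:
  offset:
    - [0, 0, 0]
    - [0, 0, 0]
    - [0, 0, 0]
    - [0, 0, 0]
    - [0, 0, 0]
    - [0, 0, 0]
    - [0, 0, 0]
    - [0, 0, 0]
  rot:
    - [0, 0, 0]
    - [0, 0, 0]
    - [0, 0, 0]
    - [0, 0, 0]
    - [0, 0, 0]
    - [0, 0, 0]
    - [0, 0, 0]
    - [0, 0, 0]
  gripper: 45

```text
time: 8.65
tcp_pos: [0.6026, -0.0346, 0.0464]
tool_rot: [[-0.293, 0.765, 0.573], [0.956, 0.234, 0.176], [0.001, 0.6, -0.8]]
force: [2.3, 0.1, 1.7]
grip_width: 0.699
```

```bash
python3 - <<'E'
from h import *
s=st();print(np.round(s['q'],3))
c=snap('wrist','w5')
E
```

```text
t 8.65 tcp [0.6026, -0.0346, 0.0464] z [0.573, 0.176, -0.8] x [-0.293, 0.956, 0.001] F [2.3, 0.1, 1.7] g 0.699
[-0.304 -0.022  2.251  0.799  0.494 -2.807]
```

View pics/w5.png

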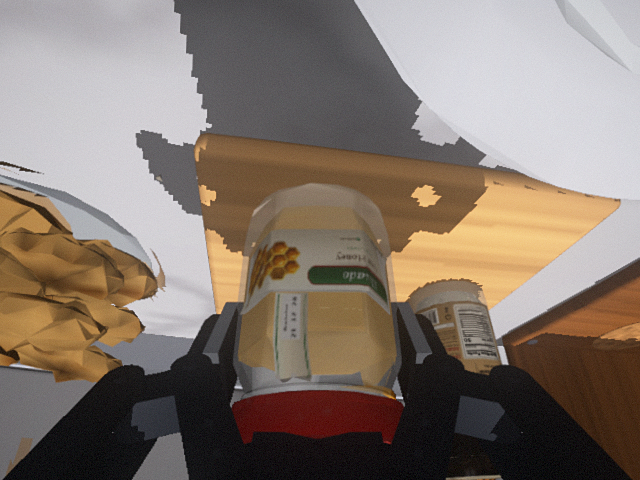

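```bash
python3 - <<'E'
from h import *
from scipy.optimize import least_squares
L=[([0,0],[.650,.256]),([0,0],[.652,.255]),([0,0],[.654,.256]),([0,0],[.649,.261]),([0,0],[.648,.255]),([-10,0],[.638,.256]),([-10,0],[.643,.253]),([-52,60],[.595,.314]),([-52,60],[.602,.310])]
def f(q):
    c,s=np.cos(q[2]),np.sin(q[2]); return np.ravel([[q[0]+(c*a-s*b)/1e3-u,q[1]+(s*a+c*b)/1e3-v] for (a,b),(u,v) in L])
r=least_squares(f,[.65,.256,0]); print(r.x, np.round(f(r.x)*1e3,1))
s=st(); p=np.array(s['tcp_pos']);R0=np.array(s['tool_rot']); R=Rt(17,37)
plan([(p+[0,0,.05],R),(p+[-.015,0.0,.13],R),(p+[-.035,.10,.13],R),(p+[-.03,.21,.13],R)])
E
```

```text
[0.65104546 0.25563671 0.0374772 ] [ 1.  -0.4 -1.   0.6 -3.  -0.4  2.  -5.4  3.   0.6  3.1 -0.7 -1.9  2.3
  1.8 -0.4 -5.2  3.6]
t 8.7 tcp [0.6025, -0.0346, 0.0464] z [0.573, 0.176, -0.8] x [-0.293, 0.956, 0.001] F [1.9, 0.1, 1.2] g 0.698
off [0.0, 0.25, -0.333] rot [-0.003, -0.001, -0.0]
off [0.037, 0.306, -0.604] rot [0.0, 0.0, 0.0]
off [0.846, 0.067, 0.051] rot [0.0, 0.0, 0.0]
off [0.864, 0.246, 0.185] rot [0.0, 0.0, 0.0]
```

send_rows:
  offset:
    - [0, 0.08, -0.11]
    - [0, 0.16, -0.22]
    - [0, 0.25, -0.333]
    - [0, 0.25, -0.333]
  rot:
    - [0, 0, 0]
    - [0, 0, 0]
    - [0, 0, 0]
    - [0, 0, 0]

```text
time: 9.1
tcp_pos: [0.6033, -0.0348, 0.098]
tool_rot: [[-0.293, 0.764, 0.575], [0.956, 0.235, 0.176], [-0.001, 0.601, -0.799]]
force: [1.1, 0.5, -2.8]
grip_width: 0.694
```

send_rows:
  offset:
    - [0.01, 0.1, -0.2]
    - [0.02, 0.2, -0.4]
    - [0.037, 0.306, -0.604]
    - [0.037, 0.306, -0.604]
  rot:
    - [0, 0, 0]
    - [0, 0, 0]
    - [0, 0, 0]
    - [0, 0, 0]

```text
time: 9.5
tcp_pos: [0.5891, -0.035, 0.1795]
tool_rot: [[-0.293, 0.762, 0.577], [0.956, 0.235, 0.175], [-0.002, 0.603, -0.798]]
force: [0.8, -0.4, -1.6]
grip_width: 0.696
```

```bash
python3 - <<'E'
from h import *
s=st();print(np.round(s['q'],3))
c=snap('wrist','w6'); a=snap('scene','s6'); b=snap('side','sd6')
for cc in (a,b): print([(np.round(d['point'],3).tolist(),round(d['conf'],2)) for d in env.tip_of(cc,'honey_mid')[:2]])
E
```

```text
t 9.5 tcp [0.5891, -0.035, 0.1795] z [0.577, 0.175, -0.798] x [-0.293, 0.956, -0.002] F [0.8, -0.4, -1.6] g 0.696
[-0.314 -0.274  2.212  0.547  0.725 -2.509]
[([0.571, -0.035, 0.185], 0.85)]
[([0.57, -0.037, 0.183], 0.73)]
```

View pics/sd6.png

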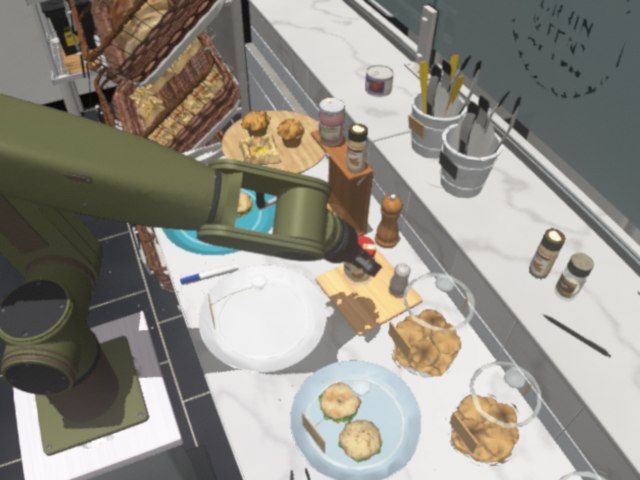

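send_rows:
  offset:
    - [0.2, 0.02, 0.01]
    - [0.4, 0.03, 0.02]
    - [0.62, 0.05, 0.03]
    - [0.85, 0.067, 0.05]
    - [0.85, 0.067, 0.05]
  rot:
    - [0, 0, 0]
    - [0, 0, 0]
    - [0, 0, 0]
    - [0, 0, 0]
    - [0, 0, 0]

```text
time: 10.25
tcp_pos: [0.5655, 0.0687, 0.1733]
tool_rot: [[-0.297, 0.767, 0.568], [0.955, 0.236, 0.18], [0.004, 0.596, -0.803]]
force: [-0.1, 0.8, -2.6]
grip_width: 0.694
```

```bash
cat >> h.py <<'E'
RK=np.array([.651,.2556]); RY=.0375
def rw(x,y): 
    c,s=np.cos(RY),np.sin(RY); return RK+np.array([c*x-s*y,s*x+c*y])/1e3
def jar2tcp(xy,raise_,yaw,lean=37):
    R=Rt(yaw,lean); f=np.array([np.cos(np.radians(yaw)),np.sin(np.radians(yaw))])
    t=np.array(xy)+.016*f-.001*R[:2,0]; return np.r_[t,.0465+raise_],R
E
python3 - <<'E'
from h import *
s=st();print(np.round(s['q'],3))
plan([jar2tcp(rw(-100,-90),.125,14),jar2tcp(rw(-80,-50),.06,14),jar2tcp(rw(-75,-45),.012,14),jar2tcp(rw(0,0),.012,14)])
E
```

```text
t 10.25 tcp [0.5655, 0.0687, 0.1733] z [0.568, 0.18, -0.803] x [-0.297, 0.955, 0.004] F [-0.1, 0.8, -2.6] g 0.694
[-0.084 -0.347  2.275  0.385  0.648 -2.197]
off [0.753, 0.211, 0.178] rot [-0.01, -0.047, 0.056]
off [0.292, -0.141, 0.572] rot [0.0, 0.0, 0.0]
off [0.032, -0.201, 0.349] rot [0.0, 0.0, 0.0]
off [0.239, 0.55, 0.414] rot [0.0, 0.0, 0.0]
```

send_rows:
  offset:
    - [0.25, 0.07, 0.06]
    - [0.5, 0.14, 0.12]
    - [0.75, 0.21, 0.178]
    - [0.75, 0.21, 0.178]
  rot:
    - [0, -0.02, 0.02]
    - [-0.01, -0.035, 0.04]
    - [-0.01, -0.047, 0.056]
    - [-0.01, -0.047, 0.056]

```text
time: 10.65
tcp_pos: [0.5717, 0.1645, 0.1724]
tool_rot: [[-0.242, 0.774, 0.585], [0.97, 0.193, 0.145], [-0.001, 0.603, -0.798]]
force: [0.3, -0.8, -2.5]
grip_width: 0.701
```

send_rows:
  offset:
    - [0.1, -0.05, 0.2]
    - [0.2, -0.1, 0.4]
    - [0.29, -0.14, 0.57]
    - [0.29, -0.14, 0.57]
  rot:
    - [0, 0, 0]
    - [0, 0, 0]
    - [0, 0, 0]
    - [0, 0, 0]

```text
time: 11.05
tcp_pos: [0.5892, 0.2013, 0.1039]
tool_rot: [[-0.238, 0.778, 0.581], [0.971, 0.192, 0.141], [-0.002, 0.598, -0.802]]
force: [-0.4, -0.6, -2.6]
grip_width: 0.693
```

```bash
python3 - <<'E'
from h import *
s=st();print(np.round(s['q'],3))
c=snap('wrist','w7'); b=snap('side','sd7'); a=snap('scene','s7')
for cc in (a,b):
  for n in ['honey_mid','roof_edge','bar_knob']: print(n,[(np.round(d['point'],3).tolist(),round(d['conf'],2)) for d in env.tip_of(cc,n)[:2]])
for n in ['pad','roof_edge','pivot','bar_knob','rack']: print(n,[(np.round(d['point'],3).tolist(),round(d['conf'],2)) for d in env.tip_of(c,n)[:2]])
plan([jar2tcp(rw(-75,-45),.012,14),jar2tcp(rw(0,0),.012,14)])
E
```

```text
t 11.05 tcp [0.5892, 0.2013, 0.1039] z [0.581, 0.141, -0.802] x [-0.238, 0.971, -0.002] F [-0.4, -0.6, -2.6] g 0.693
[ 0.245 -0.113  2.216 -0.011  0.397 -1.558]
honey_mid [([0.579, 0.201, 0.117], 0.74)]
roof_edge [([0.641, 0.258, 0.194], 0.72)]
bar_knob [([0.484, 0.296, 0.132], 0.75)]
honey_mid [([0.572, 0.2, 0.114], 0.71)]
roof_edge [([0.639, 0.252, 0.195], 0.76)]
bar_knob [([0.486, 0.295, 0.129], 0.77)]
pad []
roof_edge []
pivot [([0.599, 0.312, 0.091], 0.72)]
bar_knob []
rack [([0.655, 0.26, -0.001], 0.56)]
off [0.067, -0.234, 0.361] rot [0.006, 0.005, -0.003]
off [0.239, 0.55, 0.414] rot [0.0, 0.0, 0.0]
```

View pics/sd7.png

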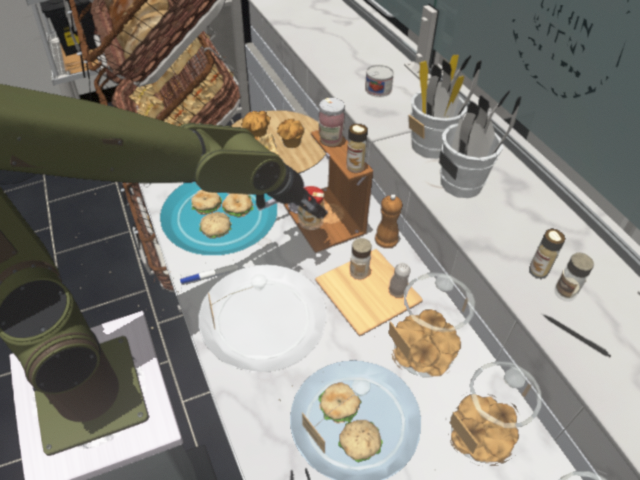

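View pics/w7.png

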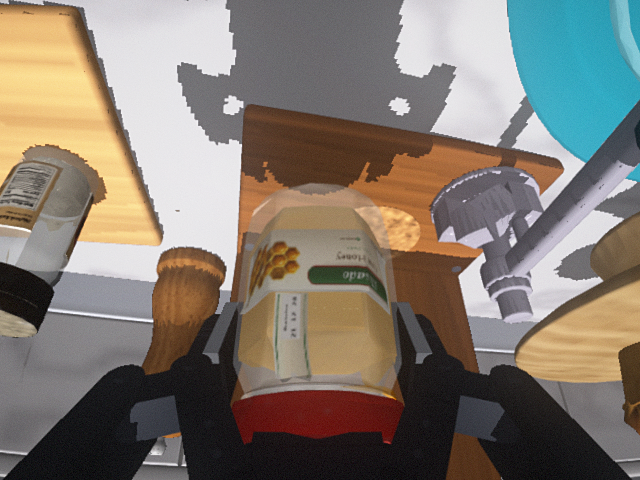

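```bash
cat > kin.py <<'E'
import numpy as np
from scipy.optimize import least_squares
D=[([1.16,.124,1.65,0,1.367,-.083],[.209,.615,.2300]),([-.329,-.023,2.218,.784,.606,-2.908],[.6028,-.0322,.0599]),
([-.326,-.077,2.271,.764,.532,-2.783],[.59,-.0406,.0614]),([-.304,-.022,2.251,.799,.494,-2.807],[.6026,-.0346,.0464]),
([-.314,-.274,2.212,.547,.725,-2.509],[.5891,-.035,.1795]),([-.084,-.347,2.275,.385,.648,-2.197],[.5655,.0687,.1733]),([.245,-.113,2.216,-.011,.397,-1.558],[.5892,.2013,.1039])]
def Z(t): c,s=np.cos(t),np.sin(t); return np.array([[c,-s,0],[s,c,0],[0,0,1]])
def Y(t): c,s=np.cos(t),np.sin(t); return np.array([[c,0,s],[0,1,0],[-s,0,c]])
def fk(q,p):
    h,r,L1,L2,d,e,y0=p
    A=Z(q[0]); 
    P=np.array([0,0,h])+A@np.array([r,y0,0])
    B=A@Y(q[1]); P=P+B@np.array([0,0,L1])
    C=B@Y(q[2]); P=P+C@np.array([e,0,L2])
    Dm=C@Z(q[3])@Y(q[4]); P=P+Dm@np.array([0,0,d])
    return P,Dm@Z(q[5])
def fit():
    f=lambda p:np.ravel([fk(q,p)[0]-np.array(t) for q,t in D])
    return least_squares(f,[.3,.05,.45,.45,.35,0,0])
if __name__=='__main__':
    r=fit();print(np.round(r.x,4),np.round(r.fun*1e3,1)); print(np.round(fk(D[-1][0],r.x)[1],3))
E
python3 kin.py
```

```text
[0.2239 0.0012 0.4504 0.6112 0.2755 0.0424 0.0537] [ 0.3 -0.2  0.6  0.1  0.2  0.2  0.1 -0.2 -0.  -0.2 -0.   0.  -0.   0.
 -0.6  0.1  0.2 -0.4  0.1  0.1  0.2]
[[ 0.238 -0.778  0.582]
 [-0.971 -0.192  0.141]
 [ 0.002 -0.598 -0.801]]
```

```bash
cat >> kin.py <<'E'
P=fit().x
LO=np.array([-2.61,-1.02,.03,-1.35,.32,-2.91]);HI=np.array([2.61,2.33,2.71,4.49,2.68,2.91])
def ik(p,R,q0):
    def f(q):
        a,b=fk(q,P); b=b@np.diag([-1,-1,1]); return np.r_[(a-p)*10,(b-R).ravel()]
    r=least_squares(f,np.clip(q0,LO+1e-3,HI-1e-3),bounds=(LO,HI)); return r.x,np.linalg.norm(r.fun)
E
python3 - <<'E'
from h import *
from kin import *
q0=np.array(env.read_state()['q'])
for yaw,lean in [(14,37),(14,33),(8,37),(20,37),(25,37),(14,42),(30,37)]:
    q=q0
    for (x,y,r) in [(-75,-45,.012),(-40,-25,.012),(0,0,.012),(0,0,0)]:
        p,R=jar2tcp(rw(x,y),r,yaw,lean); q,e=ik(p,R,q); print(yaw,lean,x,np.round(q,2),round(e,4))
E
```

```text
14 37 -75 [ 0.26 -0.01  2.21 -0.03  0.32 -1.53] 0.0285
14 37 -40 [ 0.28  0.07  2.12 -0.08  0.32 -1.46] 0.0249
14 37 0 [ 0.31  0.17  2.02 -0.13  0.32 -1.39] 0.0117
14 37 0 [ 0.31  0.19  2.01 -0.14  0.32 -1.38] 0.0339
14 33 -75 [ 0.26 -0.    2.18 -0.02  0.39 -1.54] 0.0
14 33 -40 [ 0.28  0.09  2.09 -0.05  0.39 -1.49] 0.0
14 33 0 [ 0.31  0.18  1.99 -0.09  0.4  -1.44] 0.0
14 33 0 [ 0.31  0.2   1.99 -0.09  0.38 -1.43] 0.0
8 37 -75 [ 0.29 -0.01  2.21 -0.31  0.32 -1.15] 0.009
8 37 -40 [ 0.31  0.08  2.12 -0.34  0.32 -1.11] 0.0007
8 37 0 [ 0.34  0.17  2.02 -0.37  0.34 -1.06] 0.0
8 37 0 [ 0.34  0.19  2.02 -0.39  0.32 -1.04] 0.0041
20 37 -75 [ 0.22 -0.02  2.22  0.25  0.32 -1.91] 0.0159
20 37 -40 [ 0.25  0.07  2.13  0.2   0.32 -1.84] 0.0185
20 37 0 [ 0.28  0.16  2.02  0.13  0.32 -1.75] 0.0119
20 37 0 [ 0.28  0.19  2.02  0.14  0.32 -1.76] 0.0342
25 37 -75 [ 0.2  -0.02  2.22  0.44  0.34 -2.18] 0.0
25 37 -40 [ 0.23  0.07  2.13  0.4   0.33 -2.12] 0.0
25 37 0 [ 0.26  0.16  2.03  0.34  0.33 -2.03] 0.0
25 37 0 [ 0.26  0.18  2.03  0.36  0.32 -2.06] 0.0115
14 42 -75 [ 0.26 -0.02  2.21 -0.06  0.32 -1.49] 0.1487
14 42 -40 [ 0.29  0.07  2.12 -0.15  0.32 -1.38] 0.1444
14 42 0 [ 0.32  0.17  2.02 -0.23  0.32 -1.29] 0.1298
14 42 0 [ 0.33  0.19  2.02 -0.26  0.32 -1.26] 0.1515
30 37 -75 [ 0.17 -0.01  2.21  0.59  0.38 -2.41] 0.0
30 37 -40 [ 0.2   0.07  2.13  0.55  0.37 -2.35] 0.0
30 37 0 [ 0.23  0.17  2.02  0.5   0.37 -2.27] 0.0
30 37 0 [ 0.23  0.19  2.03  0.53  0.35 -2.31] 0.0
```

```bash
python3 - <<'E'
from h import *
from kin import *
q0=np.array(env.read_state()['q'])
for yaw,lean in [(8,35.5),(10,35),(12,34.5),(10,35.5)]:
    q=q0
    for (x,y,r) in [(-80,-50,.058),(-75,-45,.012),(-40,-25,.012),(0,0,.012),(0,0,0)]:
        p,R=jar2tcp(rw(x,y),r,yaw,lean); q,e=ik(p,R,q); print(yaw,lean,x,np.round(q,3),round(e,4))
plan([jar2tcp(rw(-75,-45),.012,10,35.5),jar2tcp(rw(0,0),.012,10,35.5)])
E
```

```text
8 35.5 -80 [ 0.284 -0.099  2.196 -0.198  0.438 -1.273] 0.0
8 35.5 -75 [ 0.292 -0.004  2.199 -0.264  0.344 -1.197] 0.0
8 35.5 -40 [ 0.313  0.082  2.109 -0.294  0.351 -1.152] 0.0
8 35.5 0 [ 0.336  0.177  2.003 -0.321  0.368 -1.11 ] 0.0
8 35.5 0 [ 0.336  0.196  2.006 -0.34   0.347 -1.089] 0.0
10 35 -80 [ 0.273 -0.099  2.193 -0.132  0.443 -1.371] 0.0
10 35 -75 [ 0.281 -0.005  2.197 -0.18   0.347 -1.314] 0.0
10 35 -40 [ 0.302  0.081  2.108 -0.213  0.353 -1.266] 0.0
10 35 0 [ 0.327  0.176  2.002 -0.244  0.369 -1.218] 0.0
10 35 0 [ 0.327  0.195  2.004 -0.258  0.348 -1.202] 0.0
12 34.5 -80 [ 0.262 -0.099  2.19  -0.069  0.45  -1.466] 0.0
12 34.5 -75 [ 0.27  -0.005  2.194 -0.099  0.353 -1.428] 0.0
12 34.5 -40 [ 0.292  0.081  2.105 -0.134  0.358 -1.377] 0.0
12 34.5 0 [ 0.318  0.175  1.999 -0.169  0.372 -1.324] 0.0
12 34.5 0 [ 0.318  0.195  2.002 -0.179  0.351 -1.313] 0.0
10 35.5 -80 [ 0.273 -0.102  2.198 -0.137  0.432 -1.365] 0.0
10 35.5 -75 [ 0.281 -0.007  2.202 -0.189  0.335 -1.305] 0.0
10 35.5 -40 [ 0.303  0.08   2.112 -0.223  0.342 -1.255] 0.0
10 35.5 0 [ 0.327  0.174  2.006 -0.255  0.358 -1.206] 0.0
10 35.5 0 [ 0.327  0.194  2.009 -0.271  0.336 -1.19 ] 0.0
off [0.058, -0.234, 0.36] rot [0.04, -0.048, 0.068]
off [0.286, 0.546, 0.389] rot [0.0, 0.0, 0.0]
```

```bash
python3 - <<'E'
from h import *
plan([jar2tcp(rw(-75,-45),.012,11,35.2),jar2tcp(rw(0,0),.012,11,35.2)])
E
```

```text
off [0.06, -0.234, 0.36] rot [0.046, -0.034, 0.05]
off [0.274, 0.552, 0.389] rot [0.0, 0.0, 0.0]
```

send_rows:
  offset:
    - [0.02, -0.08, 0.12]
    - [0.04, -0.16, 0.24]
    - [0.06, -0.234, 0.36]
    - [0.06, -0.234, 0.36]
  rot:
    - [0.02, -0.01, 0.02]
    - [0.03, -0.02, 0.035]
    - [0.046, -0.034, 0.05]
    - [0.046, -0.034, 0.05]

```text
time: 12.15
tcp_pos: [0.5918, 0.2098, 0.0553]
tool_rot: [[-0.192, 0.805, 0.562], [0.981, 0.158, 0.109], [-0.001, 0.572, -0.82]]
force: [0.1, 0.1, -2.7]
grip_width: 0.699
```

```bash
python3 - <<'E'
from h import *
s=st();print(np.round(s['q'],3))
c=snap('wrist','w8')
plan([jar2tcp(rw(-35,-21),.012,11,35.2),jar2tcp(rw(0,0),.010,11,35.2)])
E
```

```text
t 12.15 tcp [0.5918, 0.2098, 0.0553] z [0.562, 0.109, -0.82] x [-0.192, 0.981, -0.001] F [0.1, 0.1, -2.7] g 0.699
[ 0.276 -0.004  2.202 -0.145  0.339 -1.366]
off [0.144, 0.309, 0.2] rot [-0.003, -0.001, 0.002]
off [0.128, 0.248, 0.195] rot [0.0, 0.0, 0.0]
```

View pics/w8.png

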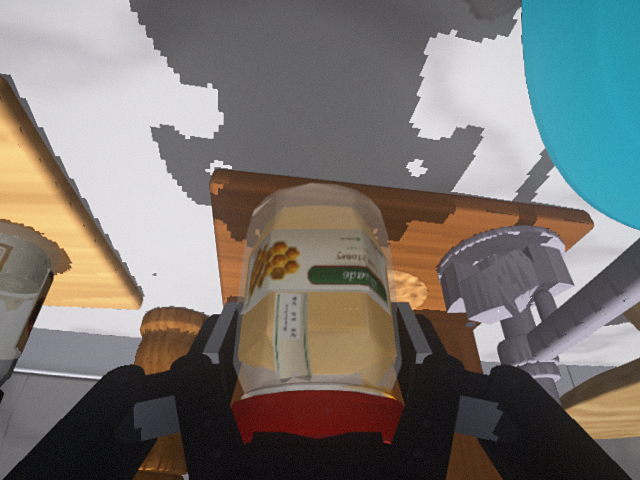

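send_rows:
  offset:
    - [0.05, 0.1, 0.06]
    - [0.1, 0.2, 0.12]
    - [0.144, 0.31, 0.19]
    - [0.144, 0.31, 0.19]
  rot:
    - [0, 0, 0]
    - [0, 0, 0]
    - [0, 0, 0]
    - [0, 0, 0]

```text
time: 12.6
tcp_pos: [0.6356, 0.2362, 0.064]
tool_rot: [[-0.192, 0.799, 0.57], [0.981, 0.156, 0.112], [0.001, 0.581, -0.814]]
force: [1.2, 0.4, -2.2]
grip_width: 0.698
```

```bash
python3 - <<'E'
from h import *
s=st();print(np.round(s['q'],3))
c=snap('wrist','w9');b=snap('side','sd9')
plan([jar2tcp(rw(0,0),.010,11,35.2)])
E
```

```text
t 12.6 tcp [0.6356, 0.2362, 0.064] z [0.57, 0.112, -0.814] x [-0.192, 0.981, 0.001] F [1.2, 0.4, -2.2] g 0.698
[ 0.302  0.087  2.092 -0.183  0.351 -1.309]
off [0.131, 0.227, 0.217] rot [0.001, -0.001, 0.001]
```

View pics/w9.png

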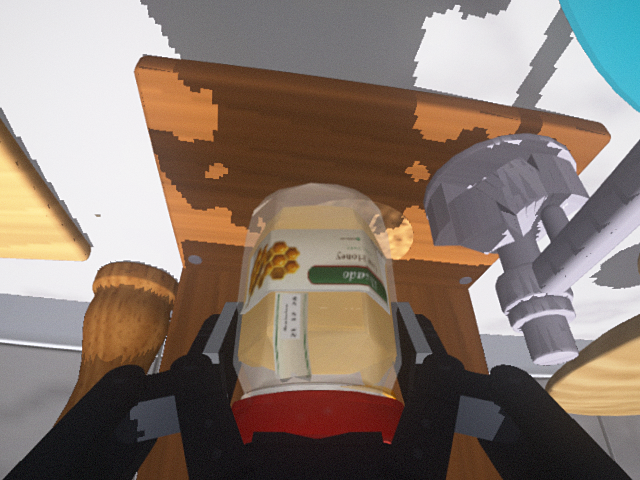

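View pics/sd9.png

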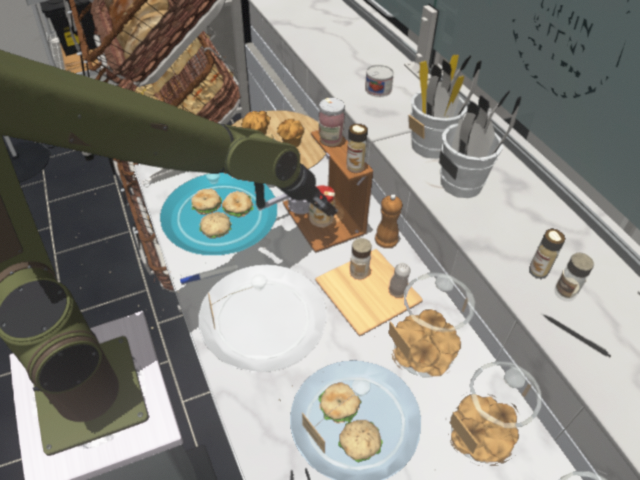

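send_rows:
  offset:
    - [0.04, 0.06, 0.06]
    - [0.07, 0.12, 0.12]
    - [0.1, 0.18, 0.17]
    - [0.13, 0.227, 0.217]
    - [0.13, 0.227, 0.217]
  rot:
    - [0, 0, 0]
    - [0, 0, 0]
    - [0, 0, 0]
    - [0, 0, 0]
    - [0, 0, 0]

```text
time: 13.2
tcp_pos: [0.6677, 0.2583, 0.0556]
tool_rot: [[-0.192, 0.802, 0.566], [0.981, 0.157, 0.111], [0.0, 0.577, -0.817]]
force: [0.2, 0.7, -3.3]
grip_width: 0.695
```

```bash
python3 - <<'E'
from h import *
s=st();print(np.round(s['q'],3))
c=snap('wrist','w10');b=snap('side','sd10');a=snap('scene','s10')
for cc in (a,b):
  for n in ['honey_mid']: print(n,[(np.round(d['point'],3).tolist(),round(d['conf'],2)) for d in env.tip_of(cc,n)[:2]])
print(rw(0,0))
plan([jar2tcp(rw(0,0),.001,11,35.2)])
cv2.imwrite('pics/crop10.png',cv2.resize(b['img'][120:300,220:420,::-1],(800,720))[:600])
E
```

```text
t 13.2 tcp [0.6677, 0.2583, 0.0556] z [0.566, 0.111, -0.817] x [-0.192, 0.981, 0.0] F [0.2, 0.7, -3.3] g 0.695
[ 0.323  0.179  2.005 -0.217  0.354 -1.26 ]
honey_mid [([0.65, 0.259, 0.064], 0.84)]
honey_mid [([0.651, 0.256, 0.063], 0.75)]
[0.651  0.2556]
off [0.001, -0.032, 0.056] rot [-0.001, -0.0, 0.0]
```

View pics/w10.png

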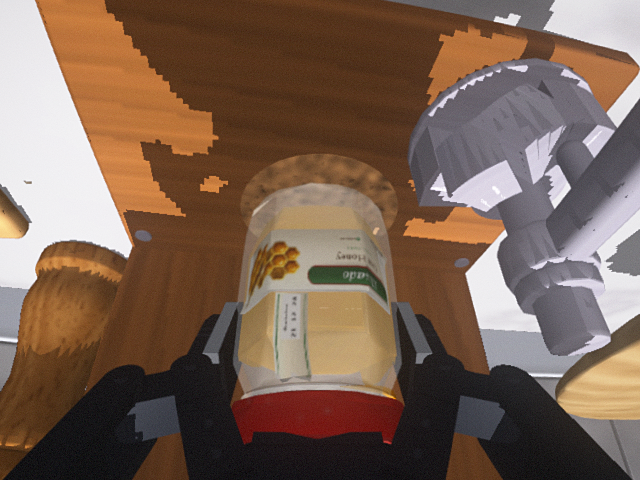

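View pics/crop10.png

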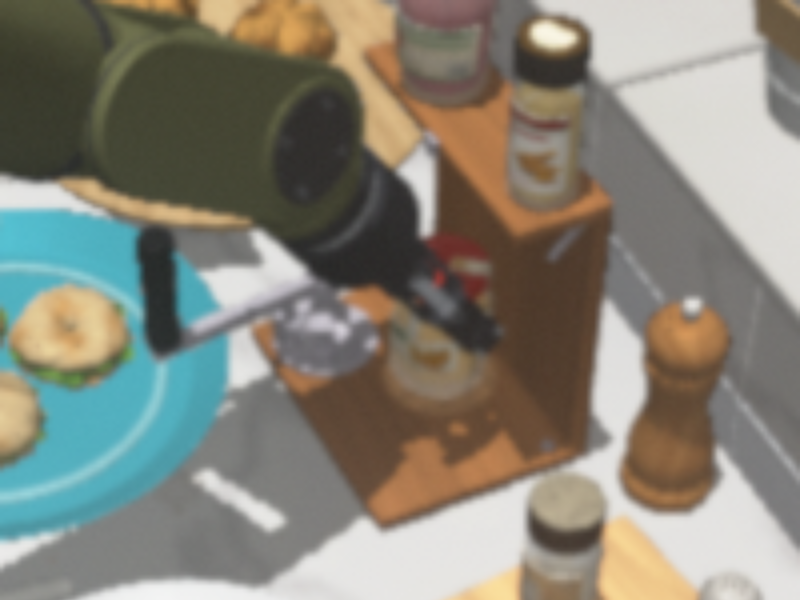

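send_rows:
  offset:
    - [0, -0.015, 0.02]
    - [0, -0.03, 0.04]
    - [0, -0.04, 0.052]
    - [0, -0.04, 0.052]
  rot:
    - [0, 0, 0]
    - [0, 0, 0]
    - [0, 0, 0]
    - [0, 0, 0]

```text
time: 13.85
tcp_pos: [0.6658, 0.2573, 0.0469]
tool_rot: [[-0.191, 0.803, 0.565], [0.982, 0.156, 0.11], [-0.0, 0.576, -0.818]]
force: [0.2, -0.6, -3.0]
grip_width: 0.691
```

send_rows:
  offset:
    - [0, -0.005, 0.007]
    - [0, -0.01, 0.014]
    - [0, -0.01, 0.014]
  rot:
    - [0, 0, 0]
    - [0, 0, 0]
    - [0, 0, 0]

```text
time: 14.15
tcp_pos: [0.6669, 0.2578, 0.0466]
tool_rot: [[-0.191, 0.801, 0.567], [0.982, 0.156, 0.111], [0.0, 0.578, -0.816]]
force: [-2.3, -0.3, 2.1]
grip_width: 0.696
```

send_rows:
  offset:
    - [0, 0, 0]
    - [0, 0, 0]
    - [0, 0, 0]
    - [0, 0, 0]
    - [0, 0, 0]
    - [0, 0, 0]
  rot:
    - [0, 0, 0]
    - [0, 0, 0]
    - [0, 0, 0]
    - [0, 0, 0]
    - [0, 0, 0]
    - [0, 0, 0]
  gripper: 88

```text
time: 14.75
tcp_pos: [0.6663, 0.2575, 0.0456]
tool_rot: [[-0.191, 0.802, 0.566], [0.982, 0.156, 0.11], [0.0, 0.576, -0.817]]
force: [-0.4, -0.0, 0.7]
grip_width: 0.88
```

```bash
python3 - <<'E'
from h import *
s=st();print(np.round(s['q'],3))
c=snap('wrist','w11');b=snap('side','sd11');a=snap('scene','s11')
for cc in (a,b):
  for n in ['honey_mid']: print(n,[(np.round(d['point'],3).tolist(),round(d['conf'],2)) for d in env.tip_of(cc,n)[:2]])
E
```

```text
t 14.75 tcp [0.6663, 0.2575, 0.0456] z [0.566, 0.11, -0.817] x [-0.191, 0.982, 0.0] F [-0.4, -0.0, 0.7] g 0.88
[ 0.323  0.192  2.011 -0.229  0.336 -1.248]
honey_mid [([0.649, 0.259, 0.053], 0.64)]
honey_mid [([0.646, 0.256, 0.054], 0.68)]
```

View pics/w11.png

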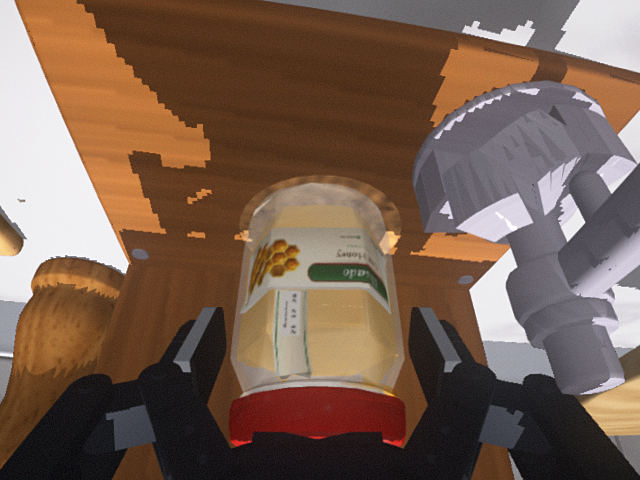

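send_rows:
  offset:
    - [0, 0, -0.15]
    - [0, 0, -0.35]
    - [0, 0, -0.6]
    - [0, 0, -0.85]
    - [0, 0, -1]
    - [0, 0, -1]
  rot:
    - [0, 0, 0]
    - [0, 0, 0]
    - [0, 0, 0]
    - [0, 0, 0]
    - [0, 0, 0]
    - [0, 0, 0]

```text
time: 15.6
tcp_pos: [0.5991, 0.2448, 0.1472]
tool_rot: [[-0.192, 0.799, 0.57], [0.981, 0.156, 0.112], [0.001, 0.581, -0.814]]
force: [1.6, -0.1, 0.2]
grip_width: 0.877
```

send_rows:
  offset:
    - [0, 0, -0.3]
    - [0, 0, -0.6]
    - [0, 0, -0.9]
    - [0, 0, -0.9]
  rot:
    - [0, 0, 0]
    - [0, 0, 0]
    - [0, 0, 0]
    - [0, 0, 0]
  gripper: 0

```text
time: 16.0
tcp_pos: [0.5383, 0.2331, 0.2372]
tool_rot: [[-0.192, 0.797, 0.572], [0.981, 0.155, 0.113], [0.001, 0.583, -0.812]]
force: [0.5, 0.6, 1.1]
grip_width: 0.198
```

```bash
python3 - <<'E'
from h import *
s=st();print(np.round(s['q'],3))
c=snap('wrist','w12');b=snap('side','sd12');a=snap('scene','s12')
for cc in (a,b,c):
  for n in ['honey_mid','bar_knob','pivot','pad']: print(n,[(np.round(d['point'],3).tolist(),round(d['conf'],2)) for d in env.tip_of(cc,n)[:2]])
E
```

```text
t 16.0 tcp [0.5383, 0.2331, 0.2372] z [0.572, 0.113, -0.812] x [-0.192, 0.981, 0.001] F [0.5, 0.6, 1.1] g 0.198
[ 0.363 -0.357  2.166 -0.148  0.722 -1.32 ]
honey_mid [([0.648, 0.258, 0.05], 0.94)]
bar_knob [([0.483, 0.298, 0.132], 0.58)]
pivot [([0.597, 0.312, 0.092], 0.94)]
pad [([0.65, 0.255, 0.014], 0.78)]
honey_mid [([0.649, 0.256, 0.056], 0.98)]
bar_knob [([0.488, 0.292, 0.13], 0.56)]
pivot [([0.599, 0.312, 0.09], 0.73)]
pad [([0.651, 0.26, 0.018], 0.74)]
honey_mid [([0.648, 0.253, 0.053], 0.92)]
bar_knob [([0.485, 0.294, 0.13], 0.57)]
pivot [([0.596, 0.31, 0.095], 0.84), ([0.688, -0.028, 0.058], 0.71)]
pad []
```

View pics/w12.png

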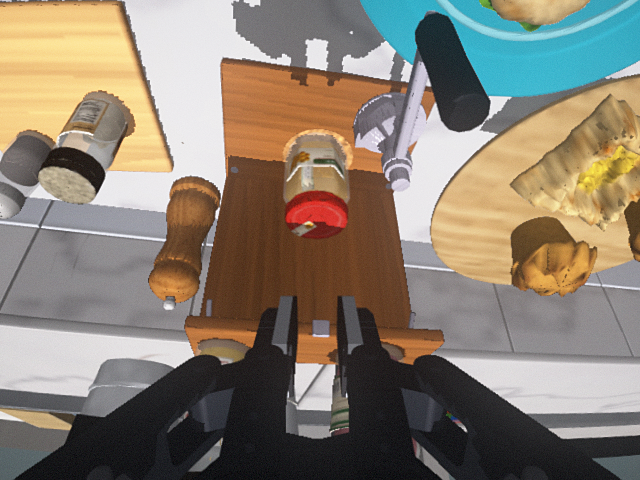

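```bash
cat >> h.py <<'E'
def hand(t): return rw(-52-115*np.sin(t),60-115*np.cos(t))
def push(t,back,z,yaw,lean):
    R=Rt(yaw,lean); f=np.array([np.cos(np.radians(yaw)),np.sin(np.radians(yaw))])
    return np.r_[hand(t)-back*f,z],R
E
python3 - <<'E'
from h import *
from kin import *
s=env.read_state();q0=np.array(s['q'])
print(hand(1.46),hand(0))
for yaw,lean in [(-40,20),(-30,20),(-40,12)]:
    q=q0
    for t,b,z in [(1.46,.045,.22),(1.46,.035,.137),(1.46,.023,.137),(1.2,.023,.137),(.9,.023,.125),(.6,.023,.125),(.3,.023,.125),(0,.023,.125)]:
        p,R=push(t,b,z,yaw,lean); q,e=ik(p,R,q); print(yaw,lean,t,np.round(p,3),np.round(q,2),round(e,4))
E
```

```text
[0.4830493  0.29661664] [0.60109857 0.19868912]
-40 20 1.46 [0.449 0.326 0.22 ] [ 0.7  -0.1   1.92 -0.36  1.28 -0.08] 0.0
-40 20 1.46 [0.456 0.319 0.137] [ 0.68 -0.02  1.99 -0.38  1.13 -0.03] 0.0
-40 20 1.46 [0.465 0.311 0.137] [ 0.66 -0.02  1.99 -0.38  1.12 -0.06] 0.0
-40 20 1.2 [0.474 0.283 0.137] [ 0.61 -0.05  2.02 -0.38  1.1  -0.11] 0.0
-40 20 0.9 [0.492 0.254 0.125] [ 0.54 -0.04  2.04 -0.38  1.06 -0.16] 0.0
-40 20 0.6 [0.518 0.231 0.125] [ 0.48 -0.02  2.02 -0.38  1.04 -0.22] 0.0
-40 20 0.3 [0.549 0.217 0.125] [ 0.43  0.02  1.98 -0.37  1.02 -0.27] 0.0
-40 20 0 [0.583 0.213 0.125] [ 0.4   0.08  1.91 -0.37  1.02 -0.3 ] 0.0
-30 20 1.46 [0.444 0.319 0.22 ] [ 0.69 -0.16  1.98 -0.35  1.22 -0.26] 0.0
-30 20 1.46 [0.453 0.314 0.137] [ 0.67 -0.07  2.04 -0.37  1.07 -0.22] 0.0
-30 20 1.46 [0.463 0.308 0.137] [ 0.65 -0.06  2.04 -0.37  1.06 -0.24] 0.0
-30 20 1.2 [0.471 0.279 0.137] [ 0.59 -0.09  2.06 -0.36  1.04 -0.29] 0.0
-30 20 0.9 [0.49  0.25  0.125] [ 0.52 -0.09  2.08 -0.36  1.   -0.35] 0.0
-30 20 0.6 [0.516 0.228 0.125] [ 0.46 -0.07  2.06 -0.35  0.98 -0.41] 0.0
-30 20 0.3 [0.547 0.214 0.125] [ 0.41 -0.02  2.02 -0.34  0.96 -0.47] 0.0
-30 20 0 [0.581 0.21  0.125] [ 0.38  0.04  1.95 -0.34  0.95 -0.5 ] 0.0
-40 12 1.46 [0.449 0.326 0.22 ] [ 0.63 -0.1   1.91 -0.21  1.29 -0.19] 0.0
-40 12 1.46 [0.456 0.319 0.137] [ 0.61 -0.02  1.98 -0.22  1.14 -0.17] 0.0
-40 12 1.46 [0.465 0.311 0.137] [ 0.59 -0.02  1.97 -0.22  1.14 -0.19] 0.0
-40 12 1.2 [0.474 0.283 0.137] [ 0.54 -0.04  2.   -0.22  1.13 -0.25] 0.0
-40 12 0.9 [0.492 0.254 0.125] [ 0.47 -0.03  2.01 -0.22  1.09 -0.31] 0.0
-40 12 0.6 [0.518 0.231 0.125] [ 0.42 -0.01  1.99 -0.21  1.08 -0.36] 0.0
-40 12 0.3 [0.549 0.217 0.125] [ 0.37  0.04  1.94 -0.21  1.07 -0.41] 0.0
-40 12 0 [0.583 0.213 0.125] [ 0.34  0.1   1.87 -0.21  1.07 -0.44] 0.0
```

```bash
python3 - <<'E'
from h import *
plan([([.50,.28,.26],Rt(-15,27)),([.449,.328,.235],Rt(-40,20)),push(1.46,.04,.145,-40,20)])
E
```

```text
off [0.449, -0.053, -0.324] rot [0.179, -0.299, 0.496]
off [0.276, -0.553, -0.048] rot [0.153, -0.222, 0.51]
off [-0.018, -0.208, 0.723] rot [0.0, 0.0, 0.0]
```

send_rows:
  offset:
    - [0.15, -0.02, -0.11]
    - [0.3, -0.04, -0.22]
    - [0.45, -0.053, -0.324]
    - [0.45, -0.053, -0.324]
    - [0.45, -0.053, -0.324]
  rot:
    - [0.045, -0.075, 0.125]
    - [0.09, -0.15, 0.25]
    - [0.135, -0.225, 0.375]
    - [0.179, -0.299, 0.496]
    - [0.179, -0.299, 0.496]
  gripper: 0

```text
time: 17.25
tcp_pos: [0.5005, 0.2819, 0.2613]
tool_rot: [[0.257, 0.86, 0.44], [0.966, -0.229, -0.116], [0.001, 0.455, -0.89]]
force: [0.0, 0.4, -0.7]
grip_width: 0.0
```

send_rows:
  offset:
    - [0.09, -0.18, -0.02]
    - [0.18, -0.36, -0.03]
    - [0.276, -0.553, -0.048]
    - [0.276, -0.553, -0.048]
    - [0.276, -0.553, -0.048]
  rot:
    - [0.04, -0.055, 0.13]
    - [0.08, -0.11, 0.26]
    - [0.12, -0.17, 0.39]
    - [0.153, -0.222, 0.51]
    - [0.153, -0.222, 0.51]

```text
time: 17.75
tcp_pos: [0.4491, 0.3281, 0.2343]
tool_rot: [[0.641, 0.721, 0.262], [0.767, -0.603, -0.22], [-0.001, 0.342, -0.94]]
force: [-0.4, -0.6, 0.8]
grip_width: 0.0
```

```bash
python3 - <<'E'
from h import *
s=st();print(np.round(s['q'],3))
c=snap('wrist','w13'); b=snap('side','sd13')
for cc in (c,b):print([(np.round(d['point'],3).tolist(),round(d['conf'],2)) for d in env.tip_of(cc,'bar_knob')[:2]])
plan([push(1.46,.04,.145,-40,20)])
E
```

```text
t 17.75 tcp [0.4491, 0.3281, 0.2343] z [0.262, -0.22, -0.94] x [0.641, 0.767, -0.001] F [-0.4, -0.6, 0.8] g 0.0
[ 0.701 -0.108  1.907 -0.357  1.299 -0.084]
[([0.485, 0.296, 0.13], 0.65)]
[([0.487, 0.294, 0.128], 0.87)]
off [-0.013, -0.21, 0.721] rot [0.0, -0.001, 0.001]
```

View pics/w13.png

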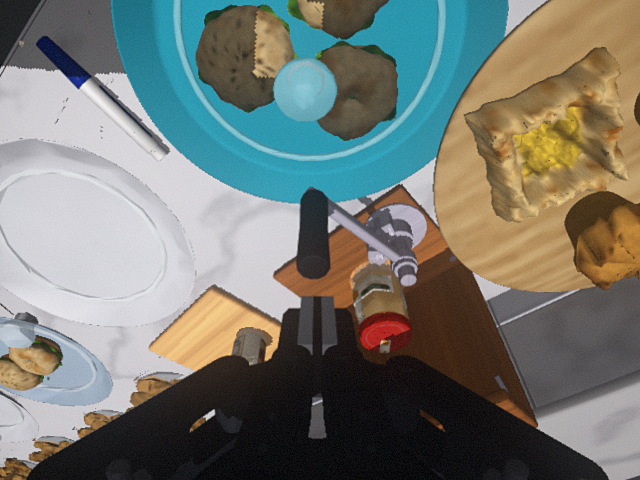

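send_rows:
  offset:
    - [-0.01, -0.07, 0.24]
    - [-0.01, -0.14, 0.48]
    - [-0.013, -0.21, 0.72]
    - [-0.013, -0.21, 0.72]
  rot:
    - [0, 0, 0]
    - [0, 0, 0]
    - [0, 0, 0]
    - [0, 0, 0]

```text
time: 18.35
tcp_pos: [0.4497, 0.3204, 0.1402]
tool_rot: [[0.643, 0.722, 0.255], [0.766, -0.602, -0.225], [-0.009, 0.34, -0.94]]
force: [-0.1, -0.1, -0.6]
grip_width: 0.002
```

```bash
python3 - <<'E'
from h import *
s=st()
c=snap('wrist','w14')
plan([push(1.46,.026,.138,-40,20),push(1.3,.023,.138,-40,20),push(1.1,.023,.136,-40,20),push(.9,.023,.133,-40,20),push(.7,.023,.13,-40,20),push(.5,.023,.13,-40,20)])
E
```

```text
t 18.35 tcp [0.4497, 0.3204, 0.1402] z [0.255, -0.225, -0.94] x [0.643, 0.766, -0.009] F [-0.1, -0.1, -0.6] g 0.002
off [0.012, 0.099, 0.082] rot [-0.001, 0.006, 0.002]
off [-0.092, 0.139, 0.05] rot [0.0, 0.0, 0.0]
off [-0.086, 0.155, 0.074] rot [0.0, 0.0, 0.0]
off [-0.05, 0.165, 0.087] rot [0.0, 0.0, 0.0]
off [-0.012, 0.171, 0.089] rot [0.0, 0.0, 0.0]
off [0.026, 0.178, 0.065] rot [0.0, 0.0, 0.0]
```

View pics/w14.png

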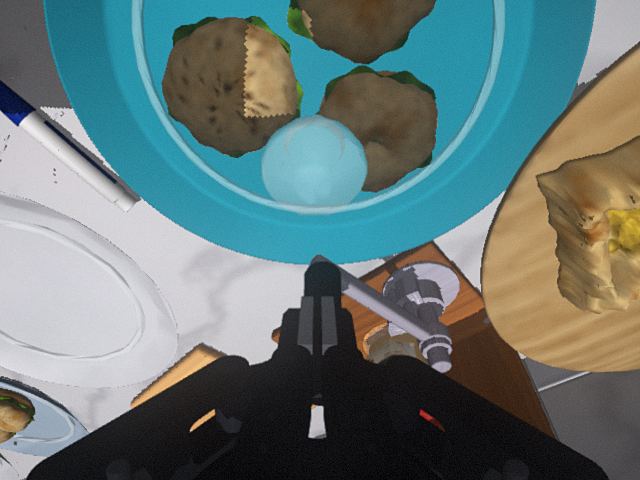

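```bash
python3 - <<'E'
from h import *
s=st(); c=env.capture('wrist')
for h in ([.485,.2955],):
  for z in (.158,.13,.075): print(z,proj(c,[*h,z],s))
print('tip',proj(c,s['tcp_pos'],s),proj(c,np.array(s['tcp_pos'])-np.array(s['tool_rot'])[:,2]*.02,s))
for cam in ('scene','side'):
    c=env.capture(cam); u,v=map(int,proj(c,s['tcp_pos'],s)); print(u,v,[proj(c,[.485,.2955,z],s) for z in (.158,.075)])
    x0,y0=max(u-60,0),max(v-60,0); cv2.imwrite(f'pics/z14{cam}.png',cv2.resize(c['img'][y0:y0+110,x0:x0+140,::-1],None,fx=5,fy=5))
E
```

```text
t 18.4 tcp [0.4511, 0.3216, 0.1431] z [0.259, -0.223, -0.94] x [0.643, 0.766, -0.005] F [-0.5, 0.1, -0.2] g -0.0
0.158 (np.float64(320.8), np.float64(397.3))
0.13 (np.float64(320.7), np.float64(347.7))
0.075 (np.float64(320.5), np.float64(274.9))
tip (np.float64(317.0), np.float64(314.8)) (np.float64(317.0), np.float64(341.6))
259 351 [(np.float64(257.1), np.float64(329.8)), (np.float64(260.7), np.float64(347.3))]
241 179 [(np.float64(258.2), np.float64(177.8)), (np.float64(260.5), np.float64(203.9))]
```

View pics/z14side.png

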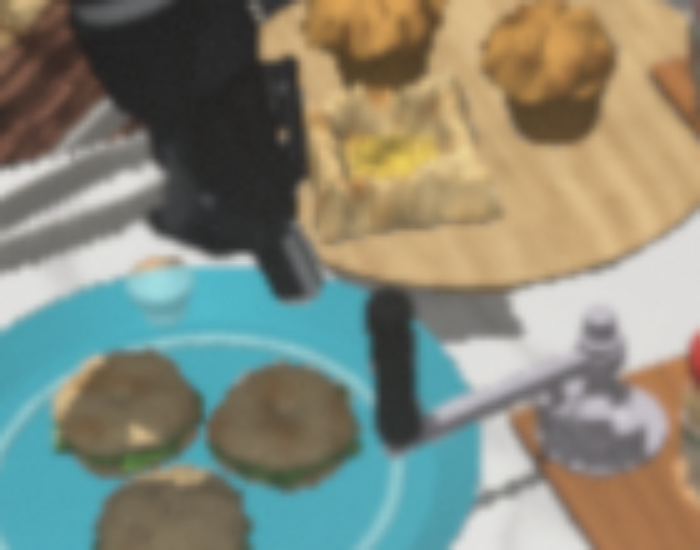

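View pics/z14scene.png

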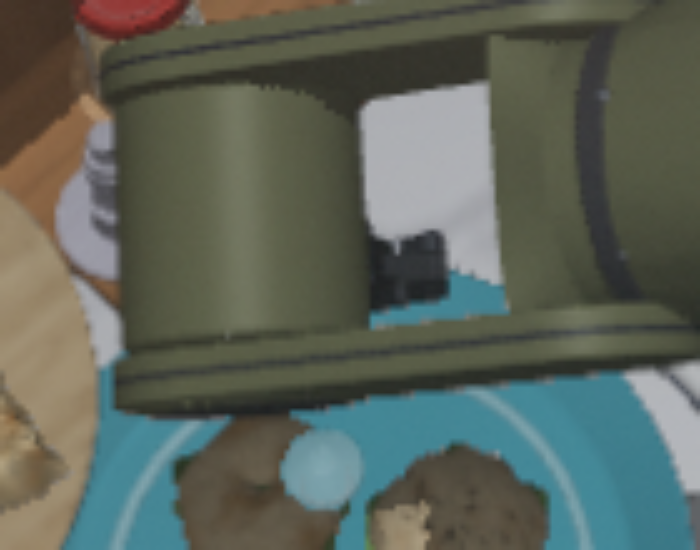

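send_rows:
  offset:
    - [0, 0.05, 0.05]
    - [0.01, 0.1, 0.09]
    - [0.01, 0.1, 0.09]
    - [-0.02, 0.14, 0.11]
    - [-0.05, 0.19, 0.12]
    - [-0.08, 0.24, 0.14]
    - [-0.08, 0.24, 0.14]
  rot:
    - [0, 0, 0]
    - [0, 0, 0]
    - [0, 0, 0]
    - [0, 0, 0]
    - [0, 0, 0]
    - [0, 0, 0]
    - [0, 0, 0]

```text
time: 19.25
tcp_pos: [0.4711, 0.2937, 0.1393]
tool_rot: [[0.644, 0.719, 0.261], [0.765, -0.605, -0.221], [-0.001, 0.342, -0.94]]
force: [-0.4, 0.5, -0.4]
grip_width: -0.002
```

```bash
python3 - <<'E'
from h import *
s=st()
b=snap('side','sd15');x0,y0=181,119; cv2.imwrite('pics/z15.png',cv2.resize(b['img'][y0:y0+110,x0:x0+140,::-1],None,fx=5,fy=5))
print([(np.round(d['point'],3).tolist(),round(d['conf'],2)) for d in env.tip_of(b,'bar_knob')[:2]])
for t in np.arange(.9,1.5,.1): print(round(t,1),np.round(hand(t),3))
plan([push(1.1,.023,.136,-40,20),push(.9,.023,.133,-40,20),push(.7,.023,.13,-40,20),push(.5,.023,.13,-40,20)])
E
```

```text
t 19.25 tcp [0.4711, 0.2937, 0.1393] z [0.261, -0.221, -0.94] x [0.644, 0.765, -0.001] F [-0.4, 0.5, -0.4] g -0.002
[([0.487, 0.28, 0.132], 0.8)]
0.9 [0.509 0.239]
1.0 [0.502 0.248]
1.1 [0.496 0.258]
1.2 [0.491 0.268]
1.3 [0.487 0.279]
1.4 [0.484 0.29 ]
off [-0.1, 0.144, 0.082] rot [0.001, 0.0, -0.001]
off [-0.05, 0.165, 0.087] rot [0.0, 0.0, 0.0]
off [-0.012, 0.171, 0.089] rot [0.0, 0.0, 0.0]
off [0.026, 0.178, 0.065] rot [0.0, 0.0, 0.0]
```

View pics/z15.png

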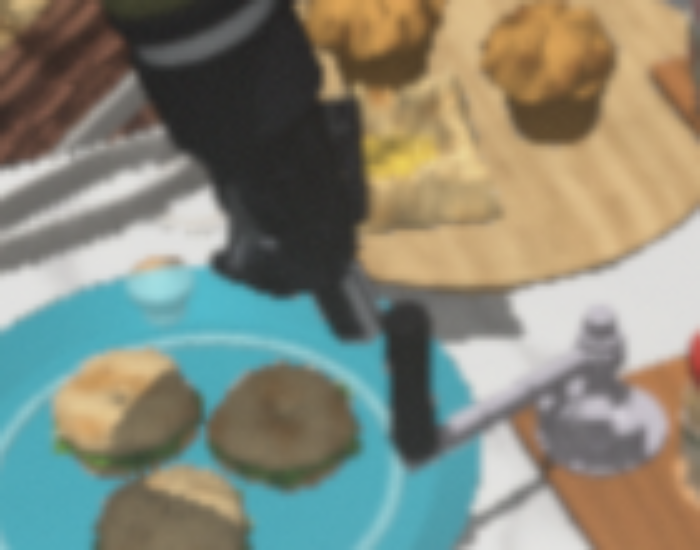

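send_rows:
  offset:
    - [-0.03, 0.05, 0.03]
    - [-0.07, 0.1, 0.055]
    - [-0.1, 0.144, 0.082]
    - [-0.12, 0.2, 0.11]
    - [-0.14, 0.255, 0.14]
    - [-0.15, 0.31, 0.169]
    - [-0.15, 0.31, 0.169]
  rot:
    - [0, 0, 0]
    - [0, 0, 0]
    - [0, 0, 0]
    - [0, 0, 0]
    - [0, 0, 0]
    - [0, 0, 0]
    - [0, 0, 0]

```text
time: 20.05
tcp_pos: [0.4923, 0.2527, 0.1325]
tool_rot: [[0.644, 0.719, 0.261], [0.765, -0.605, -0.221], [-0.001, 0.342, -0.94]]
force: [0.2, -0.6, -0.9]
grip_width: 0.002
```

```bash
python3 - <<'E'
from h import *
s=st()
b=snap('side','sd16');x0,y0=191,119; cv2.imwrite('pics/z16.png',cv2.resize(b['img'][y0:y0+110,x0:x0+140,::-1],None,fx=5,fy=5))
print([(np.round(d['point'],3).tolist(),round(d['conf'],2)) for d in env.tip_of(b,'bar_knob')[:2]])
plan([push(.7,.023,.13,-40,20),push(.5,.023,.13,-40,20),push(.3,.023,.13,-40,20),push(.1,.023,.128,-40,20)])
E
```

```text
t 20.05 tcp [0.4923, 0.2527, 0.1325] z [0.261, -0.221, -0.94] x [0.644, 0.765, -0.001] F [0.2, -0.6, -0.9] g 0.002
[([0.512, 0.236, 0.133], 0.93), ([0.651, 0.253, 0.002], 0.45)]
off [-0.013, 0.171, 0.086] rot [0.0, 0.001, -0.001]
off [0.026, 0.178, 0.065] rot [0.0, 0.0, 0.0]
off [0.063, 0.17, 0.062] rot [0.0, 0.0, 0.0]
off [0.098, 0.149, 0.072] rot [0.0, 0.0, 0.0]
```

View pics/z16.png

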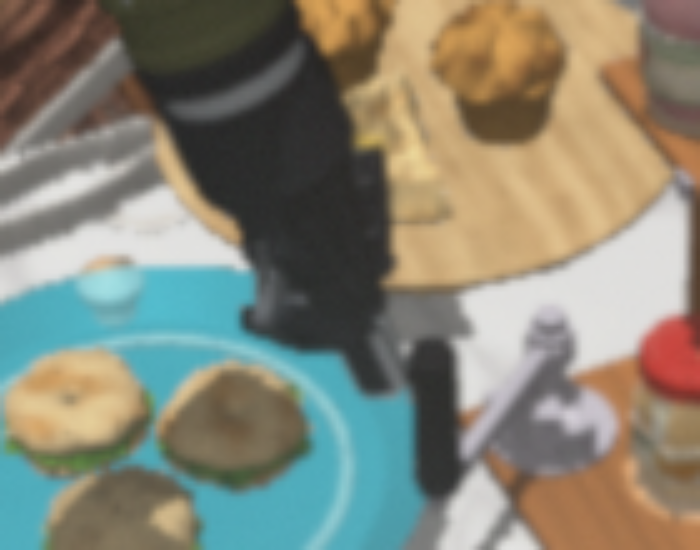

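send_rows:
  offset:
    - [-0.01, 0.08, 0.04]
    - [-0.01, 0.17, 0.086]
    - [0, 0.26, 0.12]
    - [0.013, 0.35, 0.15]
    - [0.04, 0.435, 0.18]
    - [0.076, 0.52, 0.213]
    - [0.076, 0.52, 0.213]
  rot:
    - [0, 0, 0]
    - [0, 0, 0]
    - [0, 0, 0]
    - [0, 0, 0]
    - [0, 0, 0]
    - [0, 0, 0]
    - [0, 0, 0]

```text
time: 20.85
tcp_pos: [0.5509, 0.2169, 0.1306]
tool_rot: [[0.644, 0.718, 0.263], [0.765, -0.605, -0.22], [0.001, 0.343, -0.939]]
force: [1.1, 0.4, -0.3]
grip_width: -0.002
```

```bash
python3 - <<'E'
from h import *
s=st()
b=snap('side','sd17');x0,y0=221,119; cv2.imwrite('pics/z17.png',cv2.resize(b['img'][y0:y0+110,x0:x0+140,::-1],None,fx=5,fy=5))
for n in ('bar_knob','honey_mid'):print([(np.round(d['point'],3).tolist(),round(d['conf'],2)) for d in env.tip_of(b,n)[:2]])
plan([push(.1,.023,.128,-40,20),push(-.03,.023,.128,-40,20)])
E
```

```text
t 20.85 tcp [0.5509, 0.2169, 0.1306] z [0.263, -0.22, -0.939] x [0.644, 0.765, 0.001] F [1.1, 0.4, -0.3] g -0.002
[([0.575, 0.199, 0.135], 0.93), ([0.685, -0.029, 0.059], 0.18)]
[([0.652, 0.255, 0.053], 0.88)]
off [0.096, 0.149, 0.074] rot [0.0, 0.0, -0.001]
off [0.08, 0.089, 0.033] rot [0.0, 0.0, 0.0]
```

View pics/z17.png

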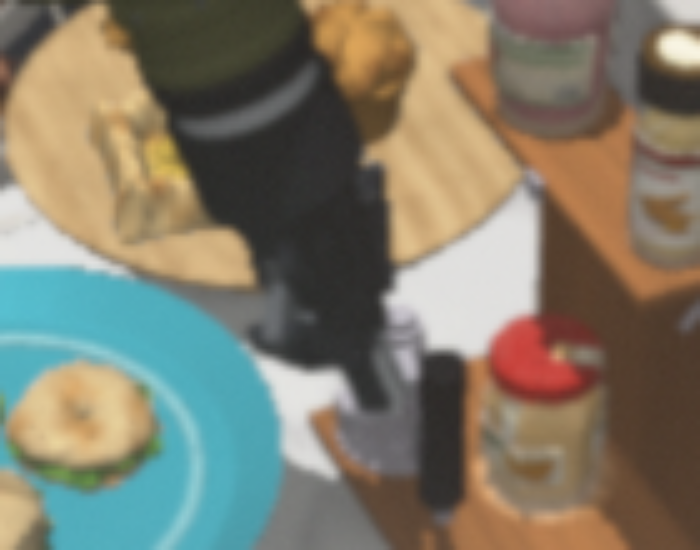

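send_rows:
  offset:
    - [0.05, 0.07, 0.035]
    - [0.096, 0.149, 0.074]
    - [0.13, 0.18, 0.09]
    - [0.165, 0.215, 0.1]
    - [0.176, 0.238, 0.107]
    - [0.176, 0.238, 0.107]
    - [0.176, 0.238, 0.107]
  rot:
    - [0, 0, 0]
    - [0, 0, 0]
    - [0, 0, 0]
    - [0, 0, 0]
    - [0, 0, 0]
    - [0, 0, 0]
    - [0, 0, 0]

```text
time: 21.7
tcp_pos: [0.5867, 0.2136, 0.128]
tool_rot: [[0.643, 0.72, 0.262], [0.766, -0.604, -0.22], [-0.0, 0.342, -0.94]]
force: [0.0, 0.2, 0.1]
grip_width: 0.001
```

```bash
python3 - <<'E'
from h import *
s=st()
b=snap('side','sd18');x0,y0=221,119; cv2.imwrite('pics/z18.png',cv2.resize(b['img'][y0:y0+110,x0:x0+140,::-1],None,fx=5,fy=5))
for n in ('bar_knob','honey_mid'):print([(np.round(d['point'],3).tolist(),round(d['conf'],2)) for d in env.tip_of(b,n)[:2]])
print(hand(0),hand(.12))
E
```

```text
t 21.7 tcp [0.5867, 0.2136, 0.128] z [0.262, -0.22, -0.94] x [0.643, 0.766, -0.0] F [0.0, 0.2, 0.1] g 0.001
[([0.604, 0.195, 0.126], 0.74)]
[([0.65, 0.255, 0.052], 0.72)]
[0.60109857 0.19868912] [0.58731034 0.19899941]
```

View pics/z18.png

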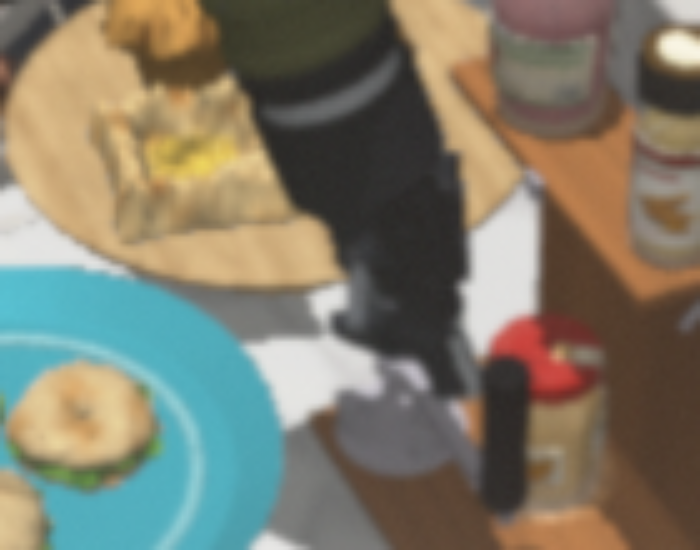

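send_rows:
  offset:
    - [0, -0.1, -0.05]
    - [0, -0.2, -0.2]
    - [0, -0.3, -0.5]
    - [0, -0.4, -0.8]
    - [0, -0.4, -1]
    - [0, -0.4, -1]
  rot:
    - [0, 0, 0]
    - [0, 0, 0]
    - [0, 0, 0]
    - [0, 0, 0]
    - [0, 0, 0]
    - [0, 0, 0]

```text
time: 22.45
tcp_pos: [0.521, 0.272, 0.2305]
tool_rot: [[0.641, 0.719, 0.27], [0.768, -0.604, -0.215], [0.009, 0.345, -0.939]]
force: [0.4, 0.9, 0.2]
grip_width: -0.0
```

send_rows:
  offset:
    - [0.15, -0.2, -0.15]
    - [0.3, -0.4, -0.3]
    - [0.4, -0.6, -0.4]
    - [0.5, -0.8, -0.5]
    - [0.5, -0.8, -0.5]
  rot:
    - [0, 0, 0]
    - [0, 0, 0]
    - [0, 0, 0]
    - [0, 0, 0]
    - [0, 0, 0]

```text
time: 22.95
tcp_pos: [0.4726, 0.3889, 0.2475]
tool_rot: [[0.64, 0.722, 0.262], [0.768, -0.602, -0.218], [-0.0, 0.341, -0.94]]
force: [0.1, 0.7, -0.2]
grip_width: -0.0
```

```bash
python3 - <<'E'
from h import *
s=st()
b=snap('side','sd19');a=snap('scene','s19');w=snap('wrist','w19')
for c in (a,b,w):
  for n in ('bar_knob','honey_mid','pivot','jam_mid','spice_mid','cocoa_mid','shaker_mid'):print(n,[(np.round(d['point'],3).tolist(),round(d['conf'],2)) for d in env.tip_of(c,n)[:1]])
cv2.imwrite('pics/z19.png',np.vstack([cv2.resize(b['img'][119:229,251:391,::-1],(760,597))]))
cv2.imwrite('pics/z19s.png',np.vstack([cv2.resize(a['img'][210:370,150:350,::-1],(740,592))]))
E
```

```text
t 22.95 tcp [0.4726, 0.3889, 0.2475] z [0.262, -0.218, -0.94] x [0.64, 0.768, -0.0] F [0.1, 0.7, -0.2] g -0.0
bar_knob [([0.6, 0.198, 0.127], 0.57)]
honey_mid [([0.648, 0.261, 0.054], 0.57)]
pivot [([0.6, 0.316, 0.093], 0.65)]
jam_mid [([0.67, 0.3, 0.255], 0.73)]
spice_mid [([0.68, 0.184, 0.26], 0.95)]
cocoa_mid [([0.632, 0.053, 0.055], 0.63)]
shaker_mid [([0.682, -0.031, 0.058], 0.55)]
bar_knob [([0.604, 0.199, 0.124], 0.95)]
honey_mid [([0.648, 0.256, 0.053], 0.96)]
pivot [([0.6, 0.313, 0.087], 0.69)]
jam_mid [([0.667, 0.3, 0.257], 0.8)]
spice_mid [([0.674, 0.188, 0.259], 0.88)]
cocoa_mid [([0.628, 0.052, 0.061], 0.83)]
shaker_mid [([0.685, -0.032, 0.058], 0.94)]
bar_knob [([0.6, 0.199, 0.125], 0.72)]
honey_mid [([0.649, 0.252, 0.055], 0.77)]
pivot [([0.652, 0.257, 0.0], 0.64)]
jam_mid [([0.649, 0.006, -0.001], 0.37)]
spice_mid []
cocoa_mid [([0.631, 0.054, 0.06], 0.84)]
shaker_mid [([0.632, 0.053, 0.061], 0.5)]
```

View pics/z19.png

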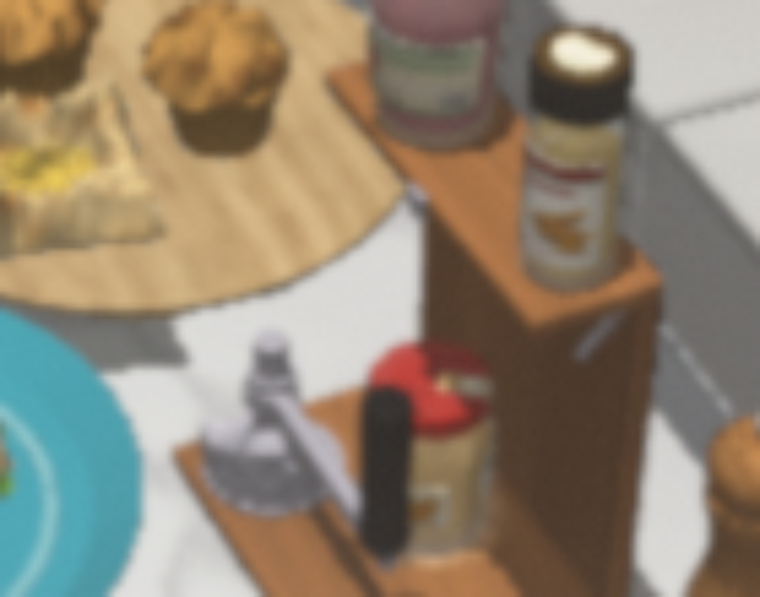

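View pics/z19s.png

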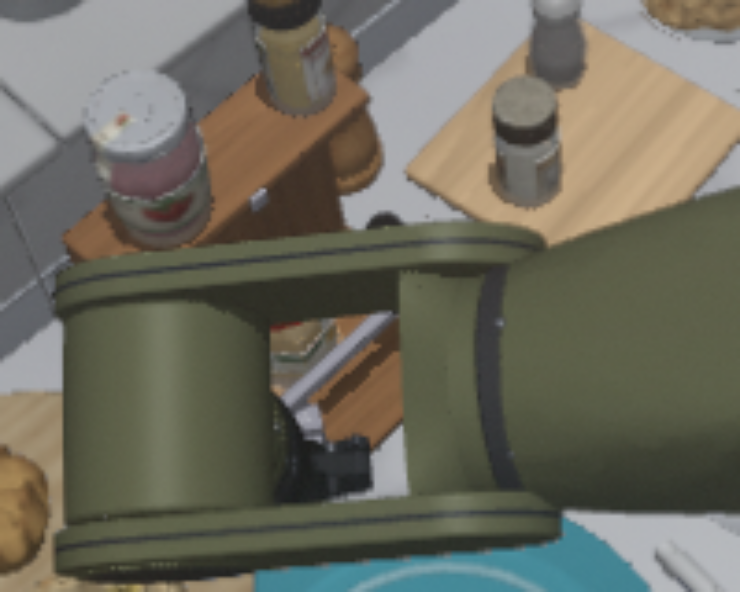

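View pics/w19.png

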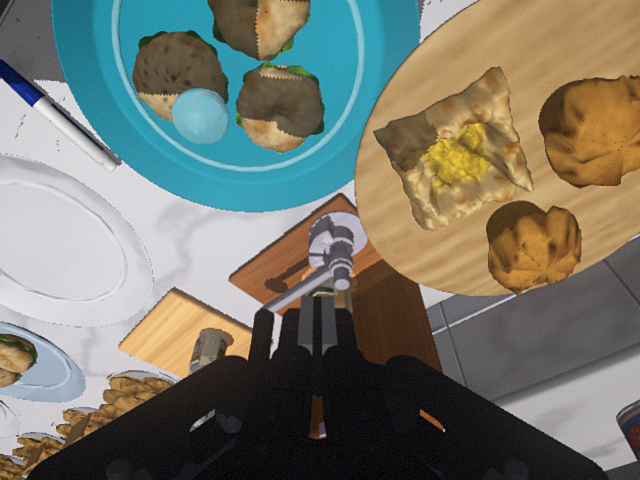

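```bash
python3 - <<'E'
from h import *
s=st(); b=env.capture('side')
h=[.6013,.1987]
for z in (.150,.153,.162): print(z,proj(b,[*h,z],s))
print('start',proj(b,[.485,.2945,.154],s), 'mid t=.3',proj(b,[.575,.199,.162],s))
for f,(u,v) in {'sd12':(258,178),'sd17':(309,190),'sd19':(322,192)}.items():
    g=cv2.imread(f'pics/{f}.png',0); print(f,[(uu,g[v-10:v+10,uu].tolist()) for uu in (u,)])
E
```

```text
t 24.15 tcp [0.4745, 0.3863, 0.2479] z [0.262, -0.22, -0.94] x [0.643, 0.766, 0.0] F [-0.3, -0.7, -1.4] g 0.001
0.15 (np.float64(321.8), np.float64(192.7))
0.153 (np.float64(321.8), np.float64(191.7))
0.162 (np.float64(321.9), np.float64(188.8))
start (np.float64(258.5), np.float64(179.4)) mid t=.3 (np.float64(311.1), np.float64(191.9))
sd12 [(258, [182, 179, 179, 177, 176, 173, 160, 113, 78, 60, 53, 53, 53, 53, 52, 47, 47, 46, 46, 47])]
sd17 [(309, [223, 224, 225, 224, 225, 225, 224, 221, 186, 108, 53, 52, 51, 50, 51, 50, 46, 43, 45, 43])]
sd19 [(322, [202, 174, 143, 122, 112, 110, 108, 94, 66, 54, 52, 53, 53, 53, 51, 49, 48, 45, 47, 47])]
```

```bash
python3 - <<'E'
from h import *
print(env.close_job()); st()
E
```

```text
the job is handed in; nothing more can be done
None
the job is handed in; nothing more can be done
```

The honey jar stands upright on the cork pad under the roof and the locking bar is shut across it. I handed the job in at about 24 s, and it reports no verdict. The bar started at about 1.46 rad, so it did not block the mouth and I left it until the jar was in.

The last checks, made from the camera images before handing in:

- **Honey jar:** about (0.648, 0.256) m in the world, with the pad at about (0.651, 0.256). That is roughly 3 mm off centre, with the jar's middle 0.053–0.055 m up.
- **Bar:** the knob is at (0.601, 0.199) m, which matches an angle of 0. The three cameras put it 124–127 mm high, against 125 mm in the notch. The handle's top edge in the side image also fits a lift near 0, though this comes from images, so it is good to only a few millimetres.
- **Other jars and shaker:** all still where they started, within measuring error.
- **Robot:** the arm is clear of everything, and the force reading is near zero.

**Setbacks and odd readings:**
- The first grasp on the honey jar stopped about 1 cm short because the last joint was at its limit. I opened, turned the tool and gripped again lower; the jar stayed upright.
- In the last wrist picture the networks mislabelled the pivot, the jam jar and the shaker, so I relied on the other two cameras for those.

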